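Load the bearing greasing jig

ROBOT

A 6-joint arm with a two-finger parallel gripper is mounted at the origin on the work surface. World frame = base frame: x ahead of the robot, y to its left, z up, the work surface at z = 0. Lengths are in m, angles in degrees, forces in N, time in s.
With the tool pointing down it reaches from about 0.375 to 0.925 m from the base axis. Payload 5.7 kg.
Tool frame: the origin (TCP) lies at the very end of the fingers, on their centre line; the grasp point (between the pads) lies 19 mm behind it; z points along the fingers, y is the line along which they close (so a half turn about z gives the same grasp; the last joint's range is limited). The gripper opens to 85 mm and grips with 20 to 120 N. Pads are 22 mm wide; open, the fingers measure 114 mm over their backs; the gripper's body (76 mm by 85 mm) begins 54 mm behind the grasp point. The pads swing forward as they close: fully open they stand 13 mm farther back than shut.
Start: joints at [-83.887, 20.558, 86.54, -0, 72.909, -6.595], TCP at [0.132, -0.585, 0.231] pointing down, gripper open.
Joint ranges: [-170.27, 170.27], [-57.76, 135], [12.27, 136.19], [-55.21, 235.2], [11.17, 155.16], [-170.74, 170.74]. Speed limits (degrees/s): [136.94, 136.94, 180, 180, 180, 180].

INTERFACE

Orientations are given as a 3x3 rotation matrix whose columns are the frame's x, y, z axes.
In Python, from rig import sensors, eyes, bot, nets gives the robot as it stands. The module is installed in compiled form; this text tells all that it offers.
- The arm moves only by the shell command python3 -m pendant 'ROWS' [FORCE]. ROWS is JSON, a list of rows, each a list of 3 entries, a list of its own where there are three numbers: the shift along the tool's x, y, z scaled (see below), then the turn about the tool's z scaled (see below), then the opening, from 0 (shut) to 1 (fully open). A call has 1 to 8 rows; each row shifts and turns the commanded pose from where the row before left it, along the tool's axes as they then stand; what a row does not reach is not made up. The controller multiplies each number of a shift by 300 mm and each number of a turn by 4 degrees. A row lasts 1/12 s, in which the tool goes at most 41.7 mm and 7.16 degrees, less where a joint would pass 70% of its speed; a pose out of reach is approached as far as the arm can. A call with a number of a shift or a turn outside -1 to 1 is refused whole. A call with a gripper value outside its range is refused whole. The fingers move at their own pace and stop on an object; FORCE is the grip in N (left out, the last holds). Time passes only in rows, so rows that do not move let the fingers close. It gives the time, the measured TCP pose, the force, the opening and the grip force at its end, in the units of the state.
- sensors.observe(): the state, without advancing time (a new reading comes with each control period).
- eyes.grab_frame(name): name is "scene" or "side" or "wrist"; returns the picture (384x512x3 uint8, red, green, blue); there is no depth.
- eyes.calibration(name): a dict with "camera_matrix" (3x3 intrinsics, pixels), "world_from_camera" (4x4, takes a point from camera to world coordinates); the wrist camera has in their place "tool_from_camera" (4x4, takes a point from camera to tool coordinates, whose origin is the TCP and whose axes are the flange's). Camera axes: x right, y up, looking along -z (the intrinsics and any distortion apply to the point x, -y, -z); pixel columns grow to the right and rows downward; lengths in m; the calibration is good to about 2 mm. A picture is of the moment at which its call begins: read the wrist's pose just before it. calibration takes no time and is no camera call.
- bot.sign_off(): hands the job in; it is judged then, once.
Trained networks look in the newest picture that a camera, given by its name, has taken for a name from the list of things; names that differ only in an ending like _2 or _b are one class to them, and where a whole thing is asked for, a point or a joint stands for the part that bears it (a point fixed in the world has none). Each returns a list of dicts, best first, with "conf" (0 to 1); they miss things now and then, are a little off and sometimes report something else, mostly with a low value. They report only what shows in the picture. A call takes as long as a camera call. They do not tell look-alikes from the thing itself.
- nets.look_for(camera, label): "position" ([row, column] as shares, 0 to 1, of the picture: columns of its width, rows of its height, amid what is visible of it).
The state is a dict: "clock": time; "joint_pos": joint angles; "qvel": joint speeds; "tau": joint torques, N m; "eef_pos": TCP position; "tool_rot": TCP orientation; "contact_force": force on the tool from outside, world axes, zero at the start; "moment": the same for the moment, N m; "grip_width": opening from 0.0 (shut) to 1.0 (fully open); "gripper_force": force on a finger pad.
Only numpy, scipy, OpenCV 4.12 (cv2) and the standard library are available. Lean on these libraries where they do the work, as an engineer would, in place of code of your own. Each camera call takes 0.05 s, during which the arm holds its last target. There are 200 camera calls.

TASK

Lift the grease canister off the greasing jig by its handle and stand it upright on the round mat beside it, then put every ball bearing lying on the bench into the jig's nests, one to a nest and fully home. Then lower the holed cover plate over the two locating pins until it lies flush on the jig and let go of it, push a retaining collar right down over each pin onto the cover, and only then throw the feed lever at the end of the jig all the way over to its other stop. Leave the spanner, the hammer and the bowl of bolts where they are.

Things in the scene. Friction and masses are not known exactly. Their poses are not given: they have to be found in the camera images.
- jig: grey metal block fixed to the bench, 140 mm (its x) by 220 mm (y). Origin: centre of its underside. Deck 18 mm high (|y| below 75 mm) with four round nests; at each y end a shoulder 35 mm wide, 25 mm high, with an upright steel pin of 12 mm diameter at x = 0, y = -92.5 and +92.5 mm, its top 50 mm above the bench, the last 8 mm tapered to 5 mm diameter. The feed lever stands at its +y end.
- nest0 (a point): nest 0 of the jig, at jig x = -36 mm, y = -36 mm: a round pocket of 43 mm diameter, 7 mm deep below the deck (floor 11 mm above the bench). The point is 6 mm above the pocket floor: where the middle of a seated bearing lies. Axes as the jig's.
- nest1 (a point): nest 1 of the jig, at jig x = -36 mm, y = +36 mm: a round pocket of 43 mm diameter, 7 mm deep below the deck (floor 11 mm above the bench). The point is 6 mm above the pocket floor: where the middle of a seated bearing lies. Axes as the jig's.
- nest2 (a point): nest 2 of the jig, at jig x = +36 mm, y = -36 mm: a round pocket of 43 mm diameter, 7 mm deep below the deck (floor 11 mm above the bench). The point is 6 mm above the pocket floor: where the middle of a seated bearing lies. Axes as the jig's.
- nest3 (a point): nest 3 of the jig, at jig x = +36 mm, y = +36 mm: a round pocket of 43 mm diameter, 7 mm deep below the deck (floor 11 mm above the bench). The point is 6 mm above the pocket floor: where the middle of a seated bearing lies. Axes as the jig's.
- seat (a point): centre of the plane of the two shoulder tops, 25 mm above the bench: where the origin of the flush cover lies. Axes as the jig's.
- bearing0: steel ball bearing, a disc of 40 mm diameter and 12 mm thick, 65 g, lying flat; all bearings are alike, and two to four are present (None if absent). Origin at its middle (6 mm above what it lies on), z its axis. Seated, it stands 5 mm proud of the deck and just below the cover.
- bearing1: steel ball bearing, a disc of 40 mm diameter and 12 mm thick, 65 g, lying flat; all bearings are alike, and two to four are present (None if absent). Origin at its middle (6 mm above what it lies on), z its axis. Seated, it stands 5 mm proud of the deck and just below the cover.
- bearing2: steel ball bearing, a disc of 40 mm diameter and 12 mm thick, 65 g, lying flat; all bearings are alike, and two to four are present (None if absent). Origin at its middle (6 mm above what it lies on), z its axis. Seated, it stands 5 mm proud of the deck and just below the cover.
- bearing3: steel ball bearing, a disc of 40 mm diameter and 12 mm thick, 65 g, lying flat; all bearings are alike, and two to four are present (None if absent). Origin at its middle (6 mm above what it lies on), z its axis. Seated, it stands 5 mm proud of the deck and just below the cover.
- pin0 (a point): on the axis of the locating pin at jig y = -92.5 mm, 41 mm above the bench (9 mm below the pin's top): where the middle of a collar lies when it rests on the flush cover. Axes as the jig's.
- pin1 (a point): on the axis of the locating pin at jig y = +92.5 mm, 41 mm above the bench (9 mm below the pin's top): where the middle of a collar lies when it rests on the flush cover. Axes as the jig's.
- collar0: steel retaining collar, a ring of 30 mm outer and 15 mm inner diameter, 16 mm high, 50 g, lying flat on the bench; the two are alike and fit either pin. Origin at its middle (8 mm above what it lies on), z its axis.
- collar1: steel retaining collar, a ring of 30 mm outer and 15 mm inner diameter, 16 mm high, 50 g, lying flat on the bench; the two are alike and fit either pin. Origin at its middle (8 mm above what it lies on), z its axis.
- cover: flat aluminium plate 140 (x) by 220 (y) by 8 mm, about 0.6 kg, on the bench. Origin: centre of its underside. Two through holes of 14.5 mm diameter at x = 0, y = -92.5 and +92.5 mm. Black D handle on top: bar 14 mm wide (x), 16 mm high, 90 mm long (y), its middle 50 mm above the origin, on legs at y = -39 and +39 mm. The ends are alike: it fits either way round.
- canister: squat steel grease canister, 104 mm diameter, 60 mm high, about 0.5 kg, at first standing on the middle of the jig's deck. Origin: centre of its underside. A fixed bail handle rises over it: a round bar of 12 mm diameter, 72 mm long along its y axis, its middle 104 mm above the origin.
- drip_mat: round grey plastic mat of 180 mm diameter, 5 mm thick, fixed on the bench. Origin: centre of its underside.
- feed_lever (a joint): feed lever angle: 0 leaning to the jig's -x side, 1.0 rad at the stop on the +x side; it stays where it is left and moves at about 1 to 2 N
- feed_lever_tip (a point): middle of the black ball (26 mm diameter) on the end of the feed lever, whose steel rod (10 mm diameter, 55 mm long) turns about an axis along the jig's y at jig x = 0, y = 150 mm, 22 mm above the bench; it stands on a grey block 70 by 50 mm, 25 mm high, with a 35 mm high hub
- spanner: combination spanner lying on the far side of the bench, to be left alone
- hammer: hammer lying on the far side of the bench, to be left alone
- bolt_bowl: dark steel bowl of bolts, 110 mm diameter, 45 mm high, to be left alone
There are look-alikes about, which are no part of the job. What is shaped like the canister but orange is not meant. What is shaped like the bearing0 but blue is not meant.

How it is judged (in metres and radians):
On the way, in this order (a step that is already met when the one before it is completed fails the run):
1. the canister stands upright on the mat, let go (horizontal distance between canister and drip_mat below 0.042 m and z of canister in the frame of drip_mat between 0.002 and 0.009 m and angle between canister's own z axis and vertical below 0.1 rad and contact force between the fingers and canister below 0.2 N), for 0.3 s.
2. every bearing lies fully home in a nest (((horizontal distance between bearing0 and nest0 below 0.004 m and z of bearing0 in the frame of nest0 below 0.0025 m and angle between the z axis of bearing0 and the z axis of jig, either way round below 0.1 rad) or (horizontal distance between bearing0 and nest1 below 0.004 m and z of bearing0 in the frame of nest1 below 0.0025 m and angle between the z axis of bearing0 and the z axis of jig, either way round below 0.1 rad) or (horizontal distance between bearing0 and nest2 below 0.004 m and z of bearing0 in the frame of nest2 below 0.0025 m and angle between the z axis of bearing0 and the z axis of jig, either way round below 0.1 rad) or (horizontal distance between bearing0 and nest3 below 0.004 m and z of bearing0 in the frame of nest3 below 0.0025 m and angle between the z axis of bearing0 and the z axis of jig, either way round below 0.1 rad)) and ((horizontal distance between bearing1 and nest0 below 0.004 m and z of bearing1 in the frame of nest0 below 0.0025 m and angle between the z axis of bearing1 and the z axis of jig, either way round below 0.1 rad) or (horizontal distance between bearing1 and nest1 below 0.004 m and z of bearing1 in the frame of nest1 below 0.0025 m and angle between the z axis of bearing1 and the z axis of jig, either way round below 0.1 rad) or (horizontal distance between bearing1 and nest2 below 0.004 m and z of bearing1 in the frame of nest2 below 0.0025 m and angle between the z axis of bearing1 and the z axis of jig, either way round below 0.1 rad) or (horizontal distance between bearing1 and nest3 below 0.004 m and z of bearing1 in the frame of nest3 below 0.0025 m and angle between the z axis of bearing1 and the z axis of jig, either way round below 0.1 rad)) and ((horizontal distance between bearing2 and nest0 below 0.004 m and z of bearing2 in the frame of nest0 below 0.0025 m and angle between the z axis of bearing2 and the z axis of jig, either way round below 0.1 rad) or (horizontal distance between bearing2 and nest1 below 0.004 m and z of bearing2 in the frame of nest1 below 0.0025 m and angle between the z axis of bearing2 and the z axis of jig, either way round below 0.1 rad) or (horizontal distance between bearing2 and nest2 below 0.004 m and z of bearing2 in the frame of nest2 below 0.0025 m and angle between the z axis of bearing2 and the z axis of jig, either way round below 0.1 rad) or (horizontal distance between bearing2 and nest3 below 0.004 m and z of bearing2 in the frame of nest3 below 0.0025 m and angle between the z axis of bearing2 and the z axis of jig, either way round below 0.1 rad)) and ((horizontal distance between bearing3 and nest0 below 0.004 m and z of bearing3 in the frame of nest0 below 0.0025 m and angle between the z axis of bearing3 and the z axis of jig, either way round below 0.1 rad) or (horizontal distance between bearing3 and nest1 below 0.004 m and z of bearing3 in the frame of nest1 below 0.0025 m and angle between the z axis of bearing3 and the z axis of jig, either way round below 0.1 rad) or (horizontal distance between bearing3 and nest2 below 0.004 m and z of bearing3 in the frame of nest2 below 0.0025 m and angle between the z axis of bearing3 and the z axis of jig, either way round below 0.1 rad) or (horizontal distance between bearing3 and nest3 below 0.004 m and z of bearing3 in the frame of nest3 below 0.0025 m and angle between the z axis of bearing3 and the z axis of jig, either way round below 0.1 rad))), for 0.3 s.
3. the cover lies flush on the jig over both pins, let go (horizontal distance between cover and seat below 0.004 m and z of cover in the frame of seat between -0.003 and 0.0025 m and angle between the z axis of cover and the z axis of jig, either way round below 0.03 rad and angle between the y axis of cover and the y axis of jig, either way round below 0.06 rad and contact force between the fingers and cover below 0.2 N), for 0.3 s.
4. a collar rests home over each pin (((horizontal distance between collar0 and pin0 below 0.004 m and z of collar0 in the frame of pin0 below 0.003 m and angle between the z axis of collar0 and the z axis of jig, either way round below 0.1 rad) or (horizontal distance between collar0 and pin1 below 0.004 m and z of collar0 in the frame of pin1 below 0.003 m and angle between the z axis of collar0 and the z axis of jig, either way round below 0.1 rad)) and ((horizontal distance between collar1 and pin0 below 0.004 m and z of collar1 in the frame of pin0 below 0.003 m and angle between the z axis of collar1 and the z axis of jig, either way round below 0.1 rad) or (horizontal distance between collar1 and pin1 below 0.004 m and z of collar1 in the frame of pin1 below 0.003 m and angle between the z axis of collar1 and the z axis of jig, either way round below 0.1 rad))), for 0.3 s.
5. the feed lever is thrown over (value of joint feed_lever above 0.85 rad), for 0.2 s.
At the end, for the whole second after the job is handed in: Canister upright on the mat (42 mm of its centre); each bearing flat in a nest (4 mm of centre, 2.5 mm of depth); cover flush and level over both pins (2.5 mm of the shoulders); a collar home on each pin (3 mm); feed lever past 0.85 of 1.0 rad; nothing held (all of step 1 and all of step 2 and all of step 3 and all of step 4 and value of joint feed_lever above 0.85 rad); the robot touches nothing.
It fails at once if the spanner is pushed out of its place (more than 40 mm) (distance of spanner from where it was at the start of the episode above 0.04 m).
It fails at once if the hammer is pushed out of its place (more than 40 mm) (distance of hammer from where it was at the start of the episode above 0.04 m).
It fails at once if the bolt bowl is pushed out of its place (more than 40 mm) (distance of bolt_bowl from where it was at the start of the episode above 0.04 m).
Of bearing0, bearing1, bearing2, bearing3 only 2 to 4 are there at a start; the rules pass over those that are not, and their reading is None.
At some moment in a run one of bearing0, bearing1, bearing2, bearing3, cover, collar0, collar1 may be knocked a few centimetres aside while the robot is not near it.
Once in a run the grip may slacken for a moment while it holds something.
It also fails if it takes over 208 s, if anything falls off the work surface, if the arm or the gripper's body presses on something with over 40 N, if the wrist force passes 120 N, or if a joint passes its speed limit or range.

## Working session

There is one attempt and no reset: what is moved stays moved. The work goes in short steps, Python scripts to look and compute and a shell command to move; the robot and the scene stay as the last step left them, time stands still between calls to the robot, and variables do not carry over. Pictures are saved under pics/ and viewed, at most 14 in all, crops included, and the job is handed in when it is done.

```bash
mkdir -p pics; ls
python3 - <<'E'
from rig import sensors, eyes
import cv2, numpy as np
s=sensors.observe(); print({k:np.round(v,3).tolist() for k,v in s.items()})
for n in ["scene","side","wrist"]:
    im=eyes.grab_frame(n); cv2.imwrite(f"pics/{n}0.png",im[:,:,::-1])
    c=eyes.calibration(n); print(n,{k:np.round(v,4).tolist() for k,v in c.items()})
a=cv2.imread("pics/scene0.png");b=cv2.imread("pics/side0.png")
E
```

```text
pics
{'clock': 0.0, 'joint_pos': [-83.886, 20.599, 86.602, -0.001, 72.908, -6.593], 'qvel': [-0.045, -0.005, 0.038, -0.094, -0.144, 0.043], 'tau': [-0.002, -52.763, -27.863, 0.0, 0.013, -0.0], 'eef_pos': [0.132, -0.585, 0.23], 'tool_rot': [[0.976, 0.22, -0.0], [0.22, -0.976, 0.002], [0.0, -0.002, -1.0]], 'contact_force': [1.017, -0.397, 0.821], 'moment': [-0.025, 0.029, 0.007], 'gripper_force': 0.0, 'grip_width': 0.999}
scene {'camera_matrix': [[368.6845, 0.0, 254.0784], [0.0, 368.6845, 200.2574], [0.0, 0.0, 1.0]], 'world_from_camera': [[0.6132, -0.646, 0.4546, 0.9887], [0.7899, 0.505, -0.3479, -0.3333], [-0.0049, 0.5724, 0.8199, 0.819], [0.0, 0.0, 0.0, 1.0]]}
side {'camera_matrix': [[415.7649, 0.0, 263.381], [0.0, 415.7649, 192.0395], [0.0, 0.0, 1.0]], 'world_from_camera': [[-0.8255, 0.3013, -0.4773, 0.1399], [-0.5642, -0.4146, 0.714, 0.6645], [0.0172, 0.8587, 0.5122, 0.5514], [0.0, 0.0, 0.0, 1.0]]}
wrist {'camera_matrix': [[286.5648, 0.0, 255.3895], [0.0, 286.5648, 189.4214], [0.0, 0.0, 1.0]], 'tool_from_camera': [[0.0011, 0.9466, 0.3224, 0.0831], [1.0, -0.0014, 0.0006, -0.0004], [0.001, 0.3224, -0.9466, -0.1428], [0.0, 0.0, 0.0, 1.0]]}
```

View pics/scene0.png

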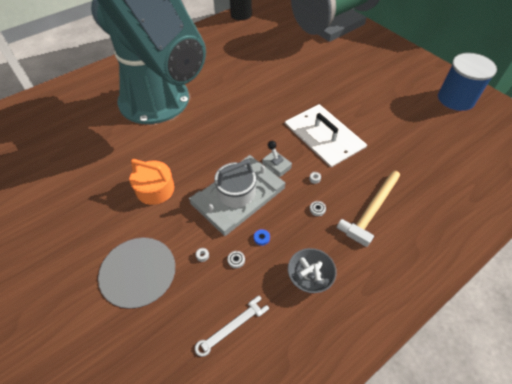

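View pics/side0.png

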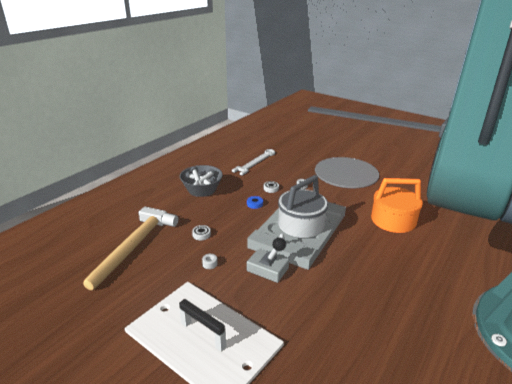

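Scene image: canister on the jig at (236,182), orange decoy at (152,182), mat at (137,271), bearings at (236,260) and (317,209), blue decoy at (262,237), collars at (202,255) and (315,178), cover at (326,134), lever ball at (272,145). The side view shows the same set: bearings at (271,186) and (202,232), collars at (303,183) and (210,261).

```bash
cat > h.py <<'E'
import numpy as np, cv2
from rig import sensors, eyes, nets
np.set_printoptions(precision=4,suppress=True)
def wfc(n,s=None):
    c=eyes.calibration(n)
    if n!="wrist": return c["camera_matrix"],np.array(c["world_from_camera"])
    s=s or sensors.observe(); T=np.eye(4);T[:3,:3]=s["tool_rot"];T[:3,3]=s["eef_pos"]
    return c["camera_matrix"],T@np.array(c["tool_from_camera"])
def ray(cam,u,v):
    K,T=cam;K=np.array(K)
    d=T[:3,:3]@np.array([(u-K[0,2])/K[0,0],-(v-K[1,2])/K[1,1],-1]);return T[:3,3],d/np.linalg.norm(d)
def plane(cam,u,v,z):
    o,d=ray(cam,u,v);return o+d*(z-o[2])/d[2]
def tri(rays):
    A=sum(np.eye(3)-np.outer(d,d) for o,d in rays);b=sum((np.eye(3)-np.outer(d,d))@o for o,d in rays)
    p=np.linalg.solve(A,b);return p,max(np.linalg.norm(np.cross(p-o,d)) for o,d in rays)
def proj(cam,p):
    K,T=cam;q=T[:3,:3].T@(np.array(p)-T[:3,3]);K=np.array(K)
    return K[0,0]*q[0]/-q[2]+K[0,2],K[1,1]*-q[1]/-q[2]+K[1,2]
def look(cam,label,k=4):
    return [(round(r["conf"],2),r["position"][1]*512,r["position"][0]*384) for r in nets.look_for(cam,label)[:k]]
E
python3 - <<'E'
from h import *
C={n:wfc(n) for n in("scene","side")}
for l in ["bearing0","collar0","cover","canister","drip_mat","feed_lever_tip","jig","hammer","spanner","bolt_bowl"]:
    z={"bearing0":.012,"collar0":.016,"cover":.008,"canister":.078,"drip_mat":.005,"feed_lever_tip":.07,"jig":.018}.get(l,.01)
    for n in C:
        print(l,n,[(c,round(u),round(v),plane(C[n],u,v,z)[:2]) for c,u,v in look(n,l) if c>.2])
E
```

```text
bearing0 scene [(0.72, 321, 208, array([0.6692, 0.133 ])), (0.56, 316, 176, array([0.5827, 0.1951])), (0.49, 236, 261, array([ 0.6546, -0.1332])), (0.48, 258, 235, array([ 0.6297, -0.0482]))]
bearing0 side [(0.81, 200, 234, array([0.6535, 0.1387])), (0.44, 271, 189, array([ 0.6348, -0.1096])), (0.43, 256, 199, array([ 0.6378, -0.0473]))]
collar0 scene [(0.6, 317, 175, array([0.5834, 0.1979])), (0.44, 205, 257, array([ 0.6029, -0.1867]))]
collar0 side [(0.64, 208, 261, array([0.5775, 0.1995])), (0.62, 132, 240, array([0.7499, 0.2424])), (0.49, 200, 233, array([0.6537, 0.1397]))]
cover scene [(0.96, 327, 136, array([0.485 , 0.3326])), (0.69, 258, 195, array([0.5303, 0.0299]))]
cover side [(0.81, 202, 336, array([0.4707, 0.339 ])), (0.21, 281, 251, array([0.4836, 0.0806]))]
canister scene [(0.73, 236, 184, array([ 0.5114, -0.024 ])), (0.67, 152, 179, array([ 0.3644, -0.1827]))]
canister side [(0.96, 398, 207, array([ 0.3142, -0.1111])), (0.86, 303, 211, array([0.4717, 0.0183]))]
drip_mat scene [(0.7, 137, 277, array([ 0.5411, -0.3406])), (0.52, 236, 186, array([0.4687, 0.0023]))]
drip_mat side [(0.86, 349, 176, array([ 0.5074, -0.3066]))]
feed_lever_tip scene []
feed_lever_tip side [(0.59, 277, 249, array([0.4528, 0.1474])), (0.38, 279, 249, array([0.4491, 0.1452]))]
jig scene [(0.3, 236, 184, array([0.4695, 0.0013]))]
jig side [(0.63, 284, 247, array([0.4789, 0.0788]))]
hammer scene [(0.66, 368, 223, array([0.7766, 0.1961]))]
hammer side [(0.9, 131, 242, array([0.7545, 0.2411])), (0.44, 209, 260, array([0.584 , 0.1902]))]
spanner scene [(0.59, 231, 325, array([ 0.7688, -0.2315])), (0.38, 258, 200, array([0.5472, 0.0187]))]
spanner side [(0.78, 249, 167, array([ 0.7556, -0.1802])), (0.5, 133, 240, array([0.7555, 0.2363]))]
bolt_bowl scene [(0.64, 312, 270, array([ 0.7827, -0.0044]))]
bolt_bowl side [(0.78, 203, 180, array([ 0.8114, -0.0477]))]
```

View pics/wrist0.png

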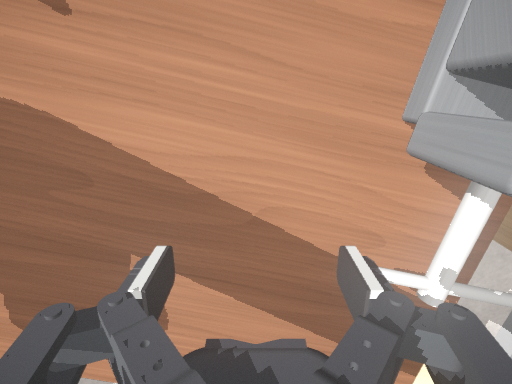

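The wrist camera sees only bare bench and the base pedestal. I'll move over the jig.

```bash
R='[[0.075,-0.075,-0.02],0,1]'; python3 -m pendant '[[[0.075,-0.075,-0.02],0,1],[[0.075,-0.075,-0.02],0,1],[[0.075,-0.075,-0.02],0,1],[[0.075,-0.075,-0.02],0,1],[[0.075,-0.075,-0.02],0,1],[[0.075,-0.075,-0.02],0,1],[[0.075,-0.075,-0.02],0,1],[[0.075,-0.075,-0.02],0,1]]'
python3 -m pendant '[[[0.075,-0.075,-0.02],0,1],[[0.075,-0.075,-0.02],0,1],[[0.075,-0.075,-0.02],0,1],[[0.075,-0.075,-0.02],0,1],[[0.075,-0.075,-0.02],0,1],[[0.075,-0.075,-0.02],0,1],[[0.075,-0.075,-0.02],0,1],[[0.075,-0.075,-0.02],0,1]]'
python3 -m pendant '[[[0.075,-0.075,-0.02],0,1],[[0.075,-0.075,-0.02],0,1],[[0.075,-0.075,-0.02],0,1],[[0.075,-0.075,-0.02],0,1],[[0,0,0],0,1],[[0,0,0],0,1]]'
python3 - <<'E'
from h import *
im=eyes.grab_frame("wrist");cv2.imwrite("pics/w1.png",im[:,:,::-1])
s=sensors.observe();print(s["eef_pos"],s["tool_rot"],s["joint_pos"])
E
```

```text
clock: 1.82
eef_pos: [0.2685, -0.3687, 0.2797]
tool_rot: [[0.976, 0.22, 0.0], [0.22, -0.976, -0.0], [0.0, 0.0, -1.0]]
contact_force: [1.6, 0.4, -0.2]
grip_width: 1.003
gripper_force: 0.0
clock: 2.48
eef_pos: [0.4045, -0.1534, 0.3279]
tool_rot: [[0.976, 0.22, 0.001], [0.22, -0.976, -0.0], [0.0, 0.0, -1.0]]
contact_force: [0.7, -1.0, 0.0]
grip_width: 0.997
gripper_force: 0.0
clock: 2.98
eef_pos: [0.4726, -0.0462, 0.3516]
tool_rot: [[0.975, 0.223, 0.001], [0.223, -0.975, -0.0], [0.001, 0.0, -1.0]]
contact_force: [-0.4, -1.1, -0.4]
grip_width: 0.999
gripper_force: 0.0
[ 0.4718 -0.0471  0.3512] [[ 0.9751  0.2217 -0.0005]
 [ 0.2217 -0.9751 -0.0004]
 [-0.0006  0.0003 -1.    ]] [-14.031    4.4992  90.8087  -0.0303  84.7156  63.161 ]
```

View pics/w1.png

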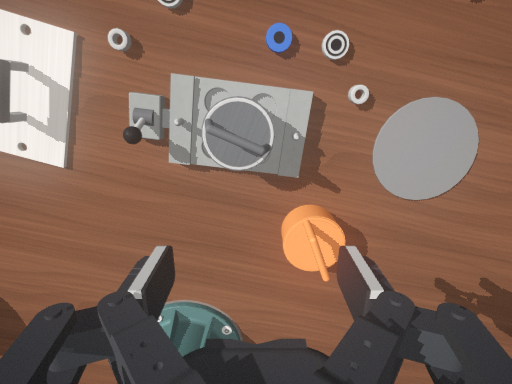

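Wrist view: pin tops at (179,122) and (296,136), canister handle ends near (209,126) and (262,151), mat centre (425,148), lever ball (132,135), near bearing (336,44), blue decoy (279,38), collars (119,39) and (359,94), cover at far left.

```bash
python3 - <<'E'
from h import *
w=wfc("wrist");sc=wfc("scene");sd=wfc("side")
a=plane(w,179,122,.05);b=plane(w,296,136,.05);print("pins",a,b,np.linalg.norm(a-b),(a+b)/2,np.degrees(np.arctan2(*(a-b)[[1,0]])))
for n,u,v,z in [("mat",425,148,.005),("h1",209,126,.125),("h2",262,151,.125),("hc",237,139,.125),("can rim",237,134,.078),("bear",336,44,.012),("col",359,94,.016),("col1",119,39,.016),("ball",132,135,.07),("coverhole",26,30,.008),("coverhole",22,147,.008)]: print(n,plane(w,u,v,z))
# triangulate
print("bear",tri([ray(w,336,44),ray(sc,236,260),ray(sd,271,187)]))
print("col",tri([ray(w,359,94),ray(sc,202,255)]))
print("col1",tri([ray(w,119,39),ray(sc,315,177),ray(sd,210,260)]))
print("mat",tri([ray(w,425,148),ray(sc,137,271),ray(sd,347,173)]))
print("canister rim",tri([ray(w,237,134),ray(sc,236,178),ray(sd,303,206)]))
print("ball",tri([ray(w,132,135),ray(sc,272,145),ray(sd,279,244)]))
print("bear2",tri([ray(sc,317,209),ray(sd,202,232)]))
E
python3 - <<'E'
import cv2,numpy as np
a=cv2.imread('pics/scene0.png')[90:230,180:360];b=cv2.imread('pics/side0.png')[150:300,220:400]
cv2.imwrite('pics/c1.png',np.hstack([cv2.resize(a,(400,400),interpolation=2),cv2.resize(b,(400,400),interpolation=2)]))
E
```

```text
pins [0.4845 0.0753 0.05  ] [ 0.5036 -0.1032  0.05  ] 0.17951771166440045 [ 0.494 -0.014  0.05 ] 96.1366155593853
mat [ 0.5283 -0.3322  0.005 ]
h1 [0.4995 0.0201 0.125 ]
h2 [ 0.4834 -0.0526  0.125 ]
hc [ 0.4914 -0.0177  0.125 ]
can rim [ 0.4906 -0.015   0.078 ]
bear [ 0.6465 -0.1317  0.012 ]
col [ 0.5858 -0.1884  0.016 ]
col1 [0.5799 0.1875 0.016 ]
ball [0.4536 0.1353 0.07  ]
coverhole [0.5614 0.3287 0.008 ]
coverhole [0.3768 0.3406 0.008 ]
bear (array([ 0.6486, -0.1318,  0.0042]), np.float64(0.0016404196579658191))
col (array([ 0.5876, -0.1899,  0.0074]), np.float64(0.0018610406474915075))
col1 (array([0.5813, 0.1911, 0.0104]), np.float64(0.0018913370768933464))
mat (array([ 0.5254, -0.3345, -0.0014]), np.float64(0.002957244811754993))
canister rim (array([ 0.4888, -0.0118,  0.0687]), np.float64(0.002922518599705886))
ball (array([0.456 , 0.1356, 0.072 ]), np.float64(0.0022588799409662356))
bear2 (array([0.6618, 0.125 , 0.0056]), np.float64(0.0008312939544393631))
```

View pics/c1.png

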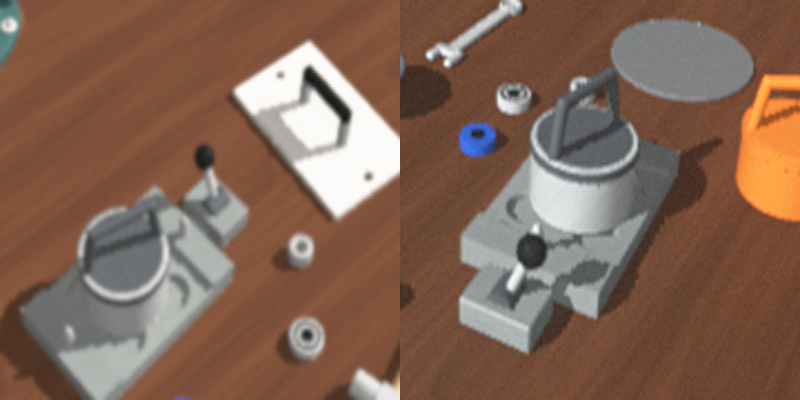

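The crop confirms the layout: handle bar above the lid, lever on the near end and leaning to -x. Pins read 180 mm apart against the true 185, so a closer look is needed. Next I'll turn the gripper across the handle and look.

```bash
cat > go.py <<'E'
import sys
from h import *
x,y,z,yaw=map(float,sys.argv[1:5]);s=sensors.observe();R=np.array(s["tool_rot"])
cy=np.degrees(np.arctan2(R[1,0],R[0,0]));dy=(yaw-cy+90)%180-90
d=R.T@(np.array([x,y,z])-s["eef_pos"])
c=np.radians(yaw if abs((yaw-cy+180)%360-180)<91 else yaw+180);R2=np.array([[np.cos(c),np.sin(c),0],[np.sin(c),-np.cos(c),0],[0,0,-1]])
d2=R2.T@(np.array([x,y,z])-s["eef_pos"])
print("yaw now %.1f turn units %.2f j6 %.0f"%(cy,-dy/4,s["joint_pos"][5]),"shift units, now axes",d/.3,"after turn",d2/.3,"dist mm",np.linalg.norm(d)*1e3)
E
python3 -m pendant '[[[0,0,0.028],-1,1],[[0,0,0.028],-1,1],[[0,0,0.028],-1,1],[[0,0,0.028],-1,1],[[0,0,0.028],-1,1],[[0,0,0.028],-1,1],[[0,0,0.028],-1,1],[[0,0,0.028],-1,1]]' >/dev/null
python3 -m pendant '[[[0,0,0.028],-1,1],[[0,0,0.028],-1,1],[[0,0,0.028],-1,1],[[0,0,0.028],-1,1],[[0,0,0.028],-1,1],[[0,0,0.028],-1,1],[[0,0,0.028],-1,1],[[0,0,0.028],-1,1]]' >/dev/null
python3 -m pendant '[[[0,0,0],-0.2,1],[[0,0,0],0,1],[[0,0,0],0,1]]' 
python3 go.py 0.491 -0.0165 0.22 77.5
```

```text
clock: 4.62
eef_pos: [0.4718, -0.0481, 0.2172]
tool_rot: [[0.219, 0.976, 0.0], [0.976, -0.219, -0.0], [-0.0, 0.0, -1.0]]
contact_force: [0.0, -0.5, 0.8]
grip_width: 0.999
gripper_force: 0.0
yaw now 77.3 turn units -0.04 j6 -2 shift units, now axes [ 0.1169  0.0395 -0.0092] after turn [ 0.1168  0.0398 -0.0092] dist mm 37.11666588224353
```

```bash
python3 -m pendant '[[[0.06,0.02,0],0,1],[[0.057,0.02,0],0,1],[[0,0,0],0,1],[[0,0,0],0,1]]' >/dev/null
python3 - <<'E'
from h import *
im=eyes.grab_frame("wrist");cv2.imwrite("pics/w2.png",im[:,:,::-1])
s=sensors.observe();print(s["eef_pos"])
E
```

```text
[ 0.4913 -0.0159  0.2173]
```

View pics/w2.png

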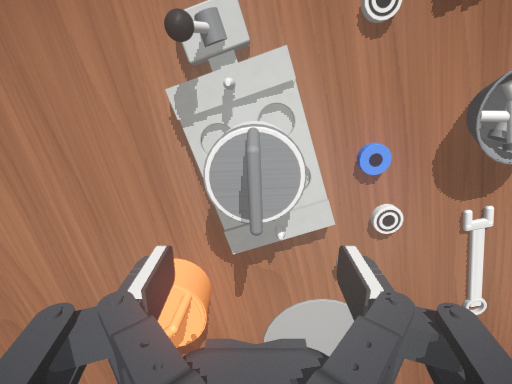

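Handle bar runs vertically from (253,131) to (256,231), centred between the fingers. Pin tops are at (229,81) and (281,236).

```bash
python3 - <<'E'
from h import *
w=wfc("wrist")
s1=dict(eef_pos=[.4718,-.0471,.3512],tool_rot=[[.9751,.2217,-.0005],[.2217,-.9751,-.0004],[-.0006,.0003,-1]]);w1=wfc("wrist",s1)
for n,p,q in [("pinB",(229,81),(179,122)),("pinA",(281,236),(296,136)),("h far",(253,131),(209,126)),("h near",(256,231),(262,151)),("ball",(179,25),(132,135)),("blue",(375,159),(279,38)),("bear",(387,219),(336,44))]: print(n,tri([ray(w,*p),ray(w1,*q)]))
a=plane(w,229,81,.05);b=plane(w,281,236,.05);print("pins",a,b,np.linalg.norm(a-b),(a+b)/2,np.degrees(np.arctan2(*(a-b)[[1,0]])))
print(plane(w,253,131,.128),plane(w,256,231,.128), plane(w,375,159,.012),plane(w1,279,38,.012))
E
python3 go.py 0.491 -0.0165 0.105 78.5
```

```text
pinB (array([0.4816, 0.0829, 0.0176]), np.float64(0.0012885782770971838))
pinA (array([ 0.5039, -0.1043,  0.0458]), np.float64(0.00014109185759202553))
h far (array([0.4955, 0.0285, 0.0683]), np.float64(0.003529543794977331))
h near (array([ 0.4835, -0.0532,  0.1218]), np.float64(7.32234019712562e-05))
ball (array([0.4533, 0.1371, 0.0643]), np.float64(0.00017110577413936994))
blue (array([ 0.638 , -0.0454,  0.0061]), np.float64(0.0011707665998457997))
bear (array([ 0.6497, -0.1343,  0.0011]), np.float64(0.00020222727065281104))
pins [0.4853 0.0817 0.05  ] [ 0.5038 -0.1021  0.05  ] 0.184758691823523 [ 0.4946 -0.0102  0.05  ] 95.77306400104615
[0.5008 0.0372 0.128 ] [ 0.4841 -0.0501  0.128 ] [ 0.6369 -0.043   0.012 ] [ 0.636  -0.0459  0.012 ]
yaw now 77.5 turn units -0.25 j6 3 shift units, now axes [-0.0019 -0.0006  0.3743] after turn [-0.0021 -0.0004  0.3743] dist mm 112.30443316775639
```

```bash
python3 -m pendant '[[[0.023,0,0.045],-0.4,1],[[0,0,0.045],0,1],[[0,0,0.045],0,1],[[0,0,0.045],0,1],[[0,0,0.045],0,1],[[0,0,0.045],0,1],[[0,0,0.045],0,1],[[0,0,0.045],0,1]]' >/dev/null
python3 -m pendant '[[[0,0,0.015],0,1],[[0,0,0],0,1],[[0,0,0],0,0],[[0,0,0],0,0],[[0,0,0],0,0],[[0,0,0],0,0],[[0,0,0],0,0],[[0,0,0],0,0]]' 100
python3 -m pendant '[[[0,0,0],0,0],[[0,0,0],0,0],[[0,0,0],0,0],[[0,0,-0.05],0,0],[[0,0,-0.06],0,0],[[0,0,-0.06],0,0],[[0,0,0],0,0],[[0,0,0],0,0]]' 100
python3 go.py 0.5275 -0.333 0.15 79
```

```text
clock: 6.33
eef_pos: [0.4929, -0.0089, 0.1048]
tool_rot: [[0.189, 0.982, 0.0], [0.982, -0.189, 0.0], [0.0, 0.0, -1.0]]
contact_force: [-4.2, 1.1, 4.0]
grip_width: 0.145
gripper_force: 2.9
clock: 7.0
eef_pos: [0.493, -0.0089, 0.1554]
tool_rot: [[0.189, 0.982, 0.001], [0.982, -0.189, -0.0], [0.0, 0.001, -1.0]]
contact_force: [0.1, 0.6, -6.4]
grip_width: 0.101
gripper_force: 98.5
yaw now 79.1 turn units 0.03 j6 2 shift units, now axes [-1.0392  0.3168  0.0182] after turn [-1.0386  0.3189  0.018 ] dist mm 325.9727042795727
```

```bash
python3 -m pendant '[[[-0.04,0.012,0],0,0],[[-0.09,0.028,0],0,0],[[-0.09,0.028,0],0,0],[[-0.09,0.028,0],0,0],[[-0.09,0.028,0],0,0],[[-0.09,0.028,0],0,0],[[-0.09,0.028,0],0,0],[[-0.09,0.028,0],0,0]]' >/dev/null
python3 -m pendant '[[[-0.09,0.028,0],0,0],[[-0.09,0.028,0],0,0],[[-0.09,0.026,0],0,0],[[-0.06,0.018,0],0,0],[[-0.04,0.011,0],0,0],[[0,0,0],0,0],[[0,0,0],0,0]]'
python3 -m pendant '[[[0,0,0.03],0,0],[[0,0,0.04],0,0],[[0,0,0.04],0,0],[[0,0,0.04],0,0],[[0,0,0.03],0,0],[[0,0,0.02],0,0],[[0,0,0],0,0],[[0,0,0],0,0]]'
python3 go.py 0.5275 -0.333 0.092 79
python3 - <<'E'
from h import *
a=eyes.grab_frame("scene")[190:370,60:260];b=eyes.grab_frame("side")[100:260,270:450]
cv2.imwrite("pics/c2.png",np.hstack([cv2.resize(a,(400,360)),cv2.resize(b,(400,360))])[:,:,::-1])
E
```

```text
clock: 8.25
eef_pos: [0.5267, -0.333, 0.1538]
tool_rot: [[0.19, 0.982, -0.002], [0.982, -0.19, 0.002], [0.002, -0.003, -1.0]]
contact_force: [-0.3, 0.6, -4.3]
grip_width: 0.103
gripper_force: 98.5
clock: 8.92
eef_pos: [0.5277, -0.3332, 0.0949]
tool_rot: [[0.189, 0.982, -0.001], [0.982, -0.189, 0.001], [0.0, -0.001, -1.0]]
contact_force: [0.6, -0.9, -5.5]
grip_width: 0.104
gripper_force: 98.6
yaw now 79.1 turn units 0.03 j6 -28 shift units, now axes [ 0.0005 -0.0007  0.0097] after turn [ 0.0005 -0.0007  0.0097] dist mm 2.935269996937256
```

View pics/c2.png

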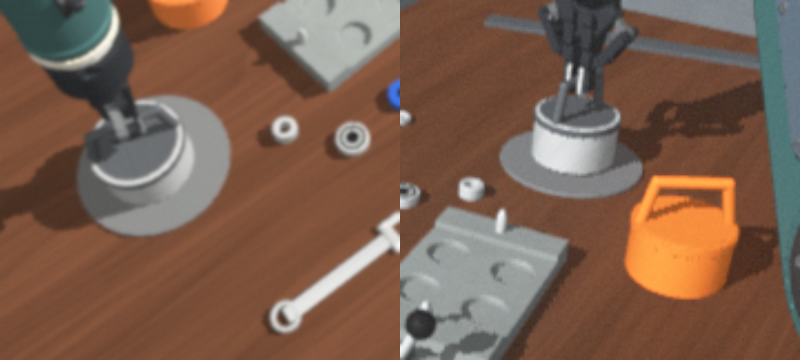

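The canister hangs 3 mm over the middle of the mat, well centred in both views. I'll lower it, release, rise, and go to the near bearing.

```bash
python3 -m pendant '[[[0,0,0.007],0,0],[[0,0,0.004],0,0],[[0,0,0],0,0],[[0,0,0],0,0.3],[[0,0,0],0,0.6],[[0,0,0],0,1],[[0,0,0],0,1],[[0,0,0],0,1]]'
python3 -m pendant '[[[0,0,-0.06],0,1],[[0,0,-0.08],0,1],[[0,0,-0.08],0,1],[[0,0,-0.06],-1,1],[[0,0,0],-1,1],[[0,0,0],-1,1],[[0,0,0],-1,1],[[0,0,0],-0.2,1]]'
python3 -m pendant '[[[0,0,0],0,1],[[0,0,0],0,1]]' >/dev/null
python3 go.py 0.648 -0.133 0.13 95.8
```

```text
clock: 9.68
eef_pos: [0.5281, -0.3336, 0.0926]
tool_rot: [[0.189, 0.982, 0.001], [0.982, -0.189, -0.001], [-0.0, 0.001, -1.0]]
contact_force: [0.1, 0.4, -0.7]
grip_width: 0.804
gripper_force: 0.0
clock: 10.35
eef_pos: [0.5279, -0.3334, 0.1765]
tool_rot: [[-0.106, 0.994, 0.001], [0.994, 0.106, -0.0], [-0.0, 0.0, -1.0]]
contact_force: [0.1, 0.4, -0.4]
grip_width: 0.997
gripper_force: 0.0
yaw now 95.8 turn units 0.00 j6 -44 shift units, now axes [0.6239 0.4662 0.1536] after turn [0.6239 0.4661 0.1536] dist mm 238.14317560704808
```

```bash
cat > blob.py <<'E'
import sys
from h import *
# blob.py u v z name : low-saturation blob nearest to expected world x y at height z
x,y,z,name=float(sys.argv[1]),float(sys.argv[2]),float(sys.argv[3]),sys.argv[4]
s=sensors.observe();w=wfc("wrist",s);im=eyes.grab_frame("wrist");cv2.imwrite(f"pics/{name}.png",im[:,:,::-1])
hsv=cv2.cvtColor(im,cv2.COLOR_RGB2HSV);m=((hsv[...,1]<70)).astype(np.uint8)
m=cv2.morphologyEx(m,cv2.MORPH_CLOSE,np.ones((5,5)))
u,v=proj(w,[x,y,z]);n,l,st,c=cv2.connectedComponentsWithStats(m)
for i in sorted(range(1,n),key=lambda i:np.hypot(*(c[i]-[u,v])))[:3]:
    if st[i,4]>100:
        cn=cv2.findContours((l==i).astype(np.uint8),0,1)[0][0];e=cv2.fitEllipse(cv2.convexHull(cn)) if len(cn)>5 else None
        if e: print("exp",(u,v),"ell",np.round(e[0],1),np.round(e[1],1),st[i,4],"->",plane(w,*e[0],z))
E
python3 -m pendant '[[[0.05,0.04,0.01],0,1],[[0.07,0.052,0.017],0,1],[[0.07,0.052,0.017],0,1],[[0.07,0.052,0.017],0,1],[[0.07,0.052,0.017],0,1],[[0.07,0.052,0.017],0,1],[[0.07,0.052,0.017],0,1],[[0.07,0.052,0.017],0,1]]' >/dev/null
python3 -m pendant '[[[0.05,0.04,0.017],0,1],[[0.03,0.02,0.007],0,1],[[0,0,0],0,1],[[0,0,0],0,1]]'
python3 blob.py 0.648 -0.133 0.007 w3
```

```text
clock: 11.52
eef_pos: [0.6468, -0.1341, 0.13]
tool_rot: [[-0.103, 0.995, -0.001], [0.995, 0.103, -0.0], [-0.0, -0.001, -1.0]]
contact_force: [-0.3, 0.0, 0.1]
grip_width: 0.999
gripper_force: 0.0
exp (np.float64(256.78240506036036), np.float64(181.89807166704094)) ell [236.2 208.4] [40.7 41.4] 1337 -> [ 0.6304 -0.1628  0.007 ]
```

View pics/w3.png

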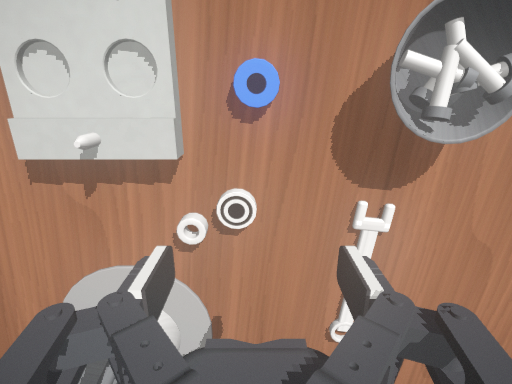

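The near bearing has been knocked aside: it now sits at pixel (236,208), i.e. (0.630,-0.163), right beside the collar at (193,229). I'll grasp it across the bearing–collar line, so turn 60°.

```bash
python3 go.py 0.6304 -0.1628 0.12 35.9; python3 -m pendant '[[[0,0,0],1,1],[[0,0,0],1,1],[[0,0,0],1,1],[[0,0,0],1,1],[[0,0,0],1,1],[[0,0,0],1,1],[[0,0,0],1,1],[[0,0,0],1,1]]' >/dev/null
python3 -m pendant '[[[0,0,0],1,1],[[0,0,0],1,1],[[0,0,0],1,1],[[0,0,0],1,1],[[0,0,0],1,1],[[0,0,0],1,1],[[0,0,0],1,1],[[0,0,0],0,1]]' >/dev/null
python3 go.py 0.6304 -0.1628 0.10 35.9
```

```text
yaw now 95.9 turn units 15.00 j6 -24 shift units, now axes [-0.0875 -0.0636  0.0343] after turn [-0.0988  0.0439  0.0343] dist mm 34.033800098498276
yaw now 35.7 turn units -0.06 j6 37 shift units, now axes [-0.0964  0.0418  0.1025] after turn [-0.0966  0.0414  0.1024] dist mm 44.01745424575077
```

```bash
python3 -m pendant '[[[-0.048,0.021,0.05],0,1],[[-0.048,0.021,0.05],0,1],[[0,0,0],0,1],[[0,0,0],0,1]]' >/dev/null
python3 blob.py 0.6304 -0.1628 0.007 w4; python3 go.py 0.6304 -0.1628 0.0065 35.9
python3 - <<'E'
from h import *
s=sensors.observe();w=wfc("wrist",s);print([(c,u,v,plane(w,u,v,.008)) for c,u,v in look("wrist","collar0")])
E
```

```text
exp (np.float64(257.0726142424156), np.float64(192.60219665751856)) ell [257.3 192.1] [46.7 47.4] 1749 -> [ 0.6309 -0.1626  0.007 ]
exp (np.float64(257.0726142424156), np.float64(192.60219665751856)) ell [252.5 243.9] [34.2 36.4] 935 -> [ 0.5871 -0.1891  0.007 ]
yaw now 35.9 turn units -0.01 j6 34 shift units, now axes [-0.0035  0.0015  0.3133] after turn [-0.0034  0.0014  0.3133] dist mm 94.00222180144478
[(0.96, 253.0816, 244.10880000000003, array([ 0.5886, -0.1892,  0.008 ]))]
```

```bash
python3 -m pendant '[[[-0.003,0.001,0.042],0,1],[[0,0,0.042],0,1],[[0,0,0.042],0,1],[[0,0,0.042],0,1],[[0,0,0.042],0,1],[[0,0,0.042],0,1],[[0,0,0.042],0,1],[[0,0,0.02],0,1]]' >/dev/null
python3 -m pendant '[[[0,0,0.01],0,1],[[0,0,0],0,0],[[0,0,0],0,0],[[0,0,0],0,0],[[0,0,0],0,0],[[0,0,0],0,0],[[0,0,0],0,0],[[0,0,0],0,0]]' 60
python3 -m pendant '[[[0,0,-0.02],0,0],[[0,0,-0.04],0,0],[[0,0,-0.06],0,0],[[0,0,-0.06],-1,0],[[0,0,-0.05],-1,0],[[0,0,0],-1,0],[[0,0,0],-1,0],[[0,0,0],-1,0]]'
python3 -m pendant '[[[0,0,0],-1,0],[[0,0,0],-1,0],[[0,0,0],-1,0],[[0,0,0],-1,0],[[0,0,0],-1,0],[[0,0,0],-1,0],[[0,0,0],-1,0],[[0,0,0],-1,0]]' 
python3 -m pendant '[[[0,0,0],-1,0],[[0,0,0],-1,0],[[0,0,0],0,0]]' >/dev/null
python3 - <<'E'
import numpy as np
c=np.array([.4946,-.0102]);a=np.radians(5.8);R=np.array([[np.cos(a),-np.sin(a)],[np.sin(a),np.cos(a)]])
for n,p in dict(n0=(-.036,-.036),n1=(-.036,.036),n2=(.036,-.036),n3=(.036,.036),p0=(0,-.0925),p1=(0,.0925)).items(): print(n,c+R@p)
E
python3 go.py 0.5340 -0.0424 0.08 95.8
```

```text
clock: 14.67
eef_pos: [0.6314, -0.1622, 0.0044]
tool_rot: [[0.81, 0.586, 0.002], [0.586, -0.81, -0.001], [0.001, 0.002, -1.0]]
contact_force: [-0.7, 1.3, 6.6]
grip_width: 0.43
gripper_force: 59.5
clock: 15.33
eef_pos: [0.6311, -0.1621, 0.0738]
tool_rot: [[0.558, 0.83, 0.002], [0.83, -0.558, -0.001], [0.001, 0.002, -1.0]]
contact_force: [0.1, 0.5, -1.1]
grip_width: 0.429
gripper_force: 60.1
clock: 16.0
eef_pos: [0.6308, -0.162, 0.0731]
tool_rot: [[0.033, 0.999, 0.001], [0.999, -0.033, -0.0], [-0.0, 0.001, -1.0]]
contact_force: [-0.3, -0.3, -1.2]
grip_width: 0.429
gripper_force: 60.1
n0 [ 0.46242232 -0.04965373]
n1 [0.45514627 0.02197768]
n2 [ 0.53405373 -0.04237768]
n3 [0.52677768 0.02925373]
p0 [ 0.50394771 -0.10222647]
p1 [0.48525229 0.08182647]
yaw now 96.0 turn units 0.06 j6 -27 shift units, now axes [ 0.4302 -0.2791 -0.0234] after turn [ 0.429  -0.2809 -0.0231] dist mm 153.99583950727788
```

```bash
python3 -m pendant '[[[0.04,-0.026,0],0,0],[[0.07,-0.046,0],0,0],[[0.07,-0.046,0],0,0],[[0.07,-0.046,0],0,0],[[0.07,-0.046,0],0,0],[[0.07,-0.046,0],0,0],[[0.04,-0.024,0],0,0],[[0,0,0],0,0]]'
python3 - <<'E'
from h import *
import glob
s=dict(eef_pos=[.6468,-.1341,.13],tool_rot=[[-.103,.995,-.001],[.995,.103,0],[0,-.001,-1]]);w=wfc("wrist",s)
im=cv2.imread("pics/w3.png");g=cv2.cvtColor(im,6)
c=cv2.HoughCircles(g,cv2.HOUGH_GRADIENT,1.0,40,param1=120,param2=18,minRadius=22,maxRadius=34);print(c)
for u,v,z in [(43,68,.018),(131,68,.018),(76,145,.05)]: print(plane(w,u,v,z))
im=eyes.grab_frame("wrist");cv2.imwrite("pics/w5.png",im[:,:,::-1])
a=eyes.grab_frame("side")[150:300,220:380];b=eyes.grab_frame("scene")[110:240,180:320];
a=cv2.resize(a,(400,375),interpolation=2);b=cv2.resize(b,(400,375),interpolation=2)
cv2.imwrite("pics/c5.png",np.hstack([a,b])[:,:,::-1])
E
python3 go.py 0.534 -0.0424 0.03 95.8
```

```text
clock: 16.92
eef_pos: [0.531, -0.04, 0.0723]
tool_rot: [[-0.103, 0.995, -0.003], [0.995, 0.103, 0.001], [0.001, -0.003, -1.0]]
contact_force: [-0.3, -0.3, -0.5]
grip_width: 0.429
gripper_force: 60.1
[[[258.5  82.5  25.1]
  [130.5  69.5  26.8]
  [ 39.5  63.5  24.3]
  [438.5  63.5  32.3]]]
[ 0.4625 -0.0505  0.018 ]
[ 0.5344 -0.043   0.018 ]
[ 0.5028 -0.1045  0.05  ]
yaw now 95.9 turn units 0.02 j6 -18 shift units, now axes [ 0.0022 -0.005   0.1422] after turn [ 0.0021 -0.0047  0.1422] dist mm 42.68892212297857
```

View pics/w5.png

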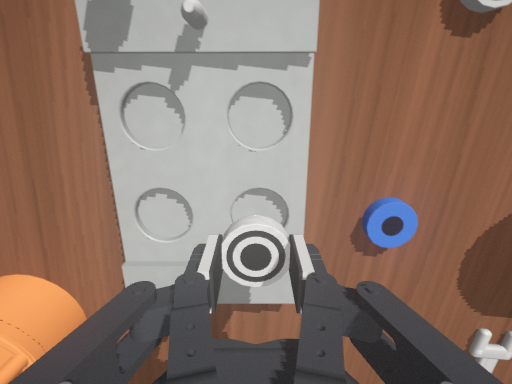

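View pics/c5.png

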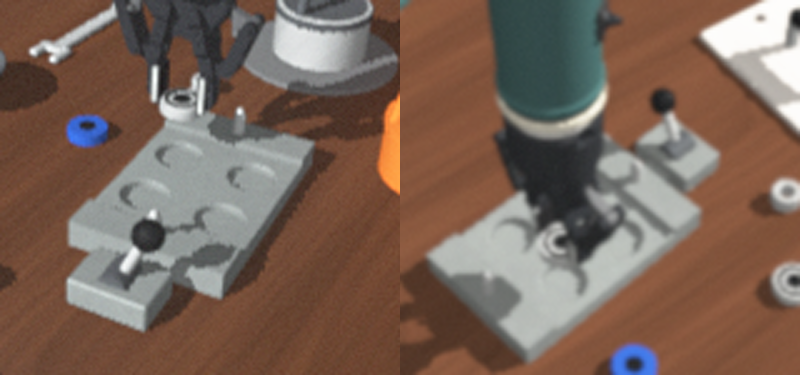

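The bearing is held level between the fingers (wrist px (256,252)) and all four nests are empty and visible. I'll check where in the grip it sits.

Run:
```python
from h import *
s=sensors.observe();w=wfc("wrist",s);sd=wfc("side");sc=wfc("scene")
r=[ray(w,256,254),ray(sd,292.8,189.5),ray(sc,234.6,193.2)]
print(s["eef_pos"]);print(tri(r),tri(r[:2]),tri([r[0],r[2]]))
for z in (.06,.066,.072,.078,.084): print(z,plane(w,256,254,z))
for u,v in [(258,213),(165,215)]: print(plane(w,u,v,.014),plane(w,u,v,.018))
print(plane(w,260,117,.018),plane(w,153,117,.018))
```

```text
[ 0.5355 -0.0429  0.0727]
(array([ 0.5339, -0.0437,  0.0787]), np.float64(0.002160736868882628)) (array([ 0.5354, -0.0449,  0.0766]), np.float64(0.0007811185314327452)) (array([ 0.5341, -0.0438,  0.0798]), np.float64(0.0020273419579063465))
0.06 [ 0.5371 -0.0544  0.06  ]
0.066 [ 0.5367 -0.0507  0.066 ]
0.072 [ 0.5362 -0.0471  0.072 ]
0.078 [ 0.5358 -0.0434  0.078 ]
0.084 [ 0.5354 -0.0398  0.084 ]
[ 0.538  -0.0466  0.014 ] [ 0.5378 -0.0449  0.018 ]
[ 0.4674 -0.0556  0.014 ] [ 0.4686 -0.0537  0.018 ]
[0.5317 0.0248 0.018 ] [0.4604 0.0174 0.018 ]
```

```bash
cat > nests.py <<'E'
from h import *
import sys
s=sensors.observe();w=wfc("wrist",s);im=eyes.grab_frame("wrist");g=cv2.cvtColor(im,cv2.COLOR_RGB2GRAY);print(s["eef_pos"])
cv2.imwrite("pics/n%.2f.png"%s["clock"],im[:,:,::-1])
c=cv2.HoughCircles(g,cv2.HOUGH_GRADIENT,1.0,40,param1=100,param2=15,minRadius=20,maxRadius=42)
for u,v,r in c[0]: print(u,v,r,plane(w,u,v,.018)[:2])
E
python3 -m pendant '[[[0,0,0],0,0],[[0,0,0],0,0]]' >/dev/null; python3 nests.py
```

```text
[ 0.5351 -0.0432  0.0722]
251.5 108.5 34.3 [0.525  0.0294]
254.5 247.5 33.3 [ 0.5377 -0.0743]
157.5 210.5 27.1 [ 0.4627 -0.0506]
144.5 108.5 31.6 [0.4546 0.0221]
251.5 207.5 25.2 [ 0.532 -0.041]
390.5 224.5 28.5 [ 0.6382 -0.0441]
168.5 24.5 21.7 [0.4701 0.0731]
```

```bash
python3 -m pendant '[[[0.003,-0.004,0.03],0,0],[[0,0,0.04],0,0],[[0,0,0.04],0,0],[[0,0,0.04],0,0],[[0,0,0.012],0,0],[[0,0,0],0,0],[[0,0,0],0,0],[[0,0,0],0,0]]' 
python3 -m pendant '[[[0,0,0.006],0,0],[[0,0,0.006],0,0],[[0,0,0],0,0],[[0,0,0],0,0]]';python3 -m pendant '[[[0,0,0.006],0,0],[[0,0,0.005],0,0],[[0,0,0],0,0],[[0,0,0],0,0]]'
```

```text
clock: 17.95
eef_pos: [0.5327, -0.0415, 0.0236]
tool_rot: [[-0.103, 0.995, 0.0], [0.995, 0.103, 0.0], [0.0, 0.0, -1.0]]
contact_force: [0.2, -0.5, 0.2]
grip_width: 0.429
gripper_force: 60.3
clock: 18.28
eef_pos: [0.5326, -0.0414, 0.0199]
tool_rot: [[-0.103, 0.995, 0.0], [0.995, 0.103, 0.0], [0.0, 0.0, -1.0]]
contact_force: [0.1, 0.8, -1.9]
grip_width: 0.433
gripper_force: 60.3
clock: 18.62
eef_pos: [0.5327, -0.0414, 0.0171]
tool_rot: [[-0.103, 0.995, 0.0], [0.995, 0.103, 0.0], [-0.0, 0.0, -1.0]]
contact_force: [-1.3, 1.1, 6.5]
grip_width: 0.427
gripper_force: 64.3
```

```bash
python3 -m pendant '[[[0,0,0],0,0.6],[[0,0,0],0,0.6],[[0,0,0],0,0.6],[[0,0,-0.02],0,0.6],[[0,0,-0.06],0,0.8],[[0,0,-0.1],0,1],[[0,0,-0.12],0,1],[[0,0,-0.1],0,1]]' 
python3 -m pendant '[[[0,0,0],0,1],[[0,0,0],0,1],[[0,0,0],0,1]]' ; python3 nests.py
```

```text
clock: 19.28
eef_pos: [0.5323, -0.0414, 0.1384]
tool_rot: [[-0.103, 0.995, -0.0], [0.995, 0.103, 0.0], [0.0, -0.0, -1.0]]
contact_force: [1.1, -0.5, 0.1]
grip_width: 1.001
gripper_force: 0.0
clock: 19.53
eef_pos: [0.5321, -0.0413, 0.1364]
tool_rot: [[-0.103, 0.995, -0.0], [0.995, 0.103, 0.0], [0.0, -0.0, -1.0]]
contact_force: [-1.0, 0.6, 0.4]
grip_width: 1.0
gripper_force: 0.0
[ 0.5321 -0.0413  0.1364]
256.5 185.5 20.7 [ 0.5332 -0.0424]
175.5 107.5 24.3 [0.4549 0.0217]
181.5 184.5 21.6 [ 0.4617 -0.0489]
255.5 106.5 25.8 [0.5247 0.0299]
431.5 5.5 20.4 [0.6551 0.1207]
387.5 325.5 34.8 [ 0.7006 -0.1948]
74.5 282.5 40.3 [ 0.3489 -0.1727]
362.5 198.5 22.1 [ 0.6372 -0.0449]
438.5 377.5 25.4 [ 0.7838 -0.2677]
```

```bash
python3 -m pendant '[[[0,0.003,0.08],0,0],[[0,0,0.08],0,0],[[0,0,0.08],0,0],[[0,0,0.06],0,0],[[0,0,0.04],0,0],[[0,0,0],0,0],[[0,0,0],0,0],[[0,0,0],0,0]]' >/dev/null
python3 -m pendant '[[[0,0,0.015],0,0],[[0,0,0.01],0,0],[[0,0,0],0,0],[[0,0,0],0,0]]'
python3 -m pendant '[[[0,0,0.01],0,0],[[0,0,0.007],0,0],[[0,0,0],0,0],[[0,0,0],0,0]]'
python3 go.py 0.657 0.13 0.13 95.8
```

```text
clock: 20.58
eef_pos: [0.5335, -0.0413, 0.0272]
tool_rot: [[-0.103, 0.995, 0.0], [0.995, 0.103, 0.0], [0.0, 0.0, -1.0]]
contact_force: [0.2, 0.3, -0.1]
grip_width: -0.005
gripper_force: 0.0
clock: 20.92
eef_pos: [0.5338, -0.0414, 0.023]
tool_rot: [[-0.103, 0.995, 0.001], [0.995, 0.103, -0.0], [-0.0, 0.001, -1.0]]
contact_force: [-1.8, 0.3, 12.0]
grip_width: 0.0
gripper_force: 6.3
yaw now 95.9 turn units 0.03 j6 -18 shift units, now axes [ 0.526   0.4676 -0.3562] after turn [ 0.527   0.4662 -0.3566] dist mm 236.6512175904478
```

Contact at z = 0.023, so the first bearing is fully home. Going to the second bearing.

```bash
python3 -m pendant '[[[0,0,-0.06],0,1],[[0,0,-0.1],0,1],[[0.05,0.045,-0.08],0,1],[[0.07,0.062,-0.06],0,1],[[0.07,0.062,-0.056],0,1],[[0.07,0.062,0],0,1],[[0.07,0.062,0],0,1],[[0.07,0.062,0],0,1]]' >/dev/null
python3 -m pendant '[[[0.06,0.052,0],0,1],[[0.04,0.036,0],0,1],[[0.026,0.024,0],0,1],[[0,0,0],0,1],[[0,0,0],0,1],[[0,0,0],0,1],[[0,0,0],0,1]]' 
python3 blob.py 0.657 0.13 0.007 w6
python3 - <<'E'
from h import *
s=sensors.observe();w=wfc("wrist",s);
for l in ("bearing0","collar0","hammer","cover"): print(l,[(c,u,v,plane(w,u,v,.008)) for c,u,v in look("wrist",l)])
E
```

```text
clock: 22.17
eef_pos: [0.6556, 0.1289, 0.1286]
tool_rot: [[-0.102, 0.995, -0.001], [0.995, 0.102, -0.0], [-0.0, -0.001, -1.0]]
contact_force: [0.1, -0.0, -0.5]
grip_width: 0.999
gripper_force: 0.0
exp (np.float64(257.02484845744436), np.float64(182.3731784672825)) ell [260.4 185.1] [41.7 42.6] 1409 -> [0.6605 0.1276 0.007 ]
exp (np.float64(257.02484845744436), np.float64(182.3731784672825)) ell [178.3 107.6] [35.7 37.7] 917 -> [0.5801 0.192  0.007 ]
bearing0 [(0.84, 260.608, 184.0896, array([0.6608, 0.129 , 0.008 ])), (0.56, 224.6144, 319.18080000000003, array([ 0.6374, -0.0371,  0.008 ]))]
collar0 [(0.85, 171.4176, 107.78880000000001, array([0.5745, 0.1913, 0.008 ]))]
hammer [(0.66, 384.7168, 125.9136, array([0.7663, 0.1953, 0.008 ]))]
cover [(0.81, 140.3904, 7.7184, array([0.5491, 0.2661, 0.008 ]))]
```

```bash
python3 go.py 0.6605 0.1276 0.004 95.9
```

```text
yaw now 95.9 turn units -0.01 j6 -1 shift units, now axes [-0.0078  0.0131  0.4163] after turn [-0.0078  0.0131  0.4163] dist mm 124.97350188378836
```

```bash
python3 -m pendant '[[[-0.004,0.007,0.08],0,1],[[-0.004,0.006,0.08],0,1],[[0,0,0.08],0,1],[[0,0,0.06],0,1],[[0,0,0.06],0,1],[[0,0,0.04],0,1],[[0,0,0.016],0,1],[[0,0,0],0,1]]' >/dev/null
python3 -m pendant '[[[0,0,0],0,0],[[0,0,0],0,0],[[0,0,0],0,0],[[0,0,0],0,0],[[0,0,0],0,0],[[0,0,0],0,0],[[0,0,0],0,0]]' 60
python3 -m pendant '[[[0,0,-0.03],0,0],[[0,0,-0.05],0,0],[[0,0,-0.08],0,0],[[0,0,-0.06],0,0],[[0,0,0],0,0],[[0,0,0],0,0],[[0,0,0],0,0]]'
python3 go.py 0.526 0.0295 0.072 95.8
```

```text
clock: 23.67
eef_pos: [0.6616, 0.1282, 0.0056]
tool_rot: [[-0.103, 0.995, 0.002], [0.995, 0.103, 0.0], [0.0, 0.002, -1.0]]
contact_force: [-0.7, -0.3, 6.5]
grip_width: 0.425
gripper_force: 59.2
clock: 24.25
eef_pos: [0.6601, 0.128, 0.0697]
tool_rot: [[-0.103, 0.995, -0.001], [0.995, 0.103, 0.0], [0.0, -0.001, -1.0]]
contact_force: [-0.3, -0.4, -0.7]
grip_width: 0.425
gripper_force: 60.0
yaw now 95.9 turn units 0.03 j6 -1 shift units, now axes [-0.2806 -0.4785 -0.0076] after turn [-0.2815 -0.4779 -0.0078] dist mm 166.42447615723117
```

```bash
python3 -m pendant '[[[-0.02,-0.035,0],0,0],[[-0.045,-0.075,0],0,0],[[-0.045,-0.075,0],0,0],[[-0.045,-0.075,0],0,0],[[-0.045,-0.075,0],0,0],[[-0.04,-0.07,0],0,0],[[-0.04,-0.07,0],0,0],[[0,0,0],0,0]]' >/dev/null
python3 -m pendant '[[[0,0,0],0,0],[[0,0,0],0,0],[[0,0,0],0,0],[[0,0,0],0,0]]'
python3 - <<'E'
from h import *
s=sensors.observe();w=wfc("wrist",s);im=eyes.grab_frame("wrist")
R=np.array(s["tool_rot"]);top=np.array(s["eef_pos"])+[0,0,.007];u,v=proj(w,top);print(s["eef_pos"],u,v,s["grip_width"])
g=cv2.cvtColor(im,cv2.COLOR_RGB2GRAY)
c=cv2.HoughCircles(g,cv2.HOUGH_GRADIENT,1.0,30,param1=100,param2=12,minRadius=8,maxRadius=42)
for a,b,r in c[0][:10]:
  if abs(a-u)<20 and abs(b-v)<25: print(a,b,r,plane(w,a,b,top[2]))
E
python3 go.py 0.526 0.0295 0.0235 95.8
```

```text
clock: 25.25
eef_pos: [0.5285, 0.0303, 0.0698]
tool_rot: [[-0.104, 0.995, 0.001], [0.995, 0.104, 0.0], [0.0, 0.001, -1.0]]
contact_force: [0.0, -0.9, 0.1]
grip_width: 0.431
gripper_force: 60.2
[0.5285 0.0303 0.0698] 255.41436540195667 254.71521660911884 0.4312697774144412
254.5 249.5 35.9 [0.5277 0.0334 0.0768]
yaw now 95.9 turn units 0.04 j6 -10 shift units, now axes [-0.0018 -0.0082  0.1543] after turn [-0.0018 -0.0081  0.1543] dist mm 46.355441566865174
```

```bash
python3 -m pendant '[[[-0.002,-0.008,0.03],0,0],[[0,0,0.04],0,0],[[0,0,0.04],0,0],[[0,0,0.04],0,0],[[0,0,0.005],0,0],[[0,0,0],0,0],[[0,0,0],0,0],[[0,0,0],0,0]]' 
python3 -m pendant '[[[0,0,0.006],0,0],[[0,0,0.006],0,0],[[0,0,0],0,0],[[0,0,0],0,0]]';python3 -m pendant '[[[0,0,0.006],0,0],[[0,0,0.005],0,0],[[0,0,0],0,0],[[0,0,0],0,0]]'
```

```text
clock: 25.97
eef_pos: [0.5255, 0.029, 0.0238]
tool_rot: [[-0.103, 0.995, 0.001], [0.995, 0.103, 0.0], [0.0, 0.001, -1.0]]
contact_force: [-0.5, 1.2, -0.1]
grip_width: 0.431
gripper_force: 60.3
clock: 26.3
eef_pos: [0.5252, 0.029, 0.0199]
tool_rot: [[-0.103, 0.995, 0.0], [0.995, 0.103, 0.0], [0.0, 0.0, -1.0]]
contact_force: [0.8, -0.1, 0.1]
grip_width: 0.424
gripper_force: 60.3
clock: 26.63
eef_pos: [0.5254, 0.029, 0.0171]
tool_rot: [[-0.103, 0.995, 0.0], [0.995, 0.103, 0.0], [0.0, 0.001, -1.0]]
contact_force: [-1.2, -0.3, 6.9]
grip_width: 0.428
gripper_force: 64.5
```

```bash
python3 -m pendant '[[[0,0,0],0,0.6],[[0,0,0],0,0.6],[[0,0,0],0,0.6],[[0,0,-0.02],0,0.6],[[0,0,-0.05],0,0.6],[[0,0,-0.05],0,0],[[0,0,0],0,0],[[0,0,0],0,0]]' 
python3 -m pendant '[[[0,0,0],0,0],[[0,0,0],0,0],[[0,0,0],0,0],[[0,0,0.04],0,0],[[0,0,0.03],0,0],[[0,0,0.018],0,0],[[0,0,0],0,0],[[0,0,0],0,0]]'
python3 -m pendant '[[[0,0,0.007],0,0],[[0,0,0.006],0,0],[[0,0,0],0,0],[[0,0,0],0,0]]'
python3 go.py 0.475 0.335 0.2 95.8
```

```text
clock: 27.3
eef_pos: [0.526, 0.029, 0.0533]
tool_rot: [[-0.103, 0.995, 0.002], [0.995, 0.103, -0.0], [-0.0, 0.002, -1.0]]
contact_force: [-0.3, 0.0, -0.6]
grip_width: 0.184
gripper_force: 0.0
clock: 27.97
eef_pos: [0.5246, 0.0291, 0.0255]
tool_rot: [[-0.103, 0.995, -0.002], [0.995, 0.103, 0.0], [0.0, -0.002, -1.0]]
contact_force: [0.4, -0.0, 0.6]
grip_width: 0.003
gripper_force: 0.0
clock: 28.3
eef_pos: [0.5256, 0.029, 0.0231]
tool_rot: [[-0.103, 0.995, 0.001], [0.995, 0.103, -0.0], [-0.0, 0.001, -1.0]]
contact_force: [-1.9, -0.3, 6.1]
grip_width: 0.001
gripper_force: 3.1
yaw now 95.9 turn units 0.03 j6 -10 shift units, now axes [ 1.032  -0.0622 -0.59  ] after turn [ 1.032  -0.0648 -0.5898] dist mm 357.11449216585027
```

Second bearing home too (contact at 0.023). Now to the cover.

```bash
python3 -m pendant '[[[0,0,-0.07],0,1],[[0,0,-0.12],0,1],[[0,0,-0.12],0,1],[[0,0,-0.12],0,1],[[0.04,0,-0.1],0,1],[[0.08,-0.006,-0.06],0,1],[[0.1,-0.006,0],0,1],[[0.1,-0.006,0],0,1]]' >/dev/null
python3 -m pendant '[[[0.1,-0.006,0],0,1],[[0.1,-0.006,0],0,1],[[0.1,-0.006,0],0,1],[[0.1,-0.006,0],0,1],[[0.1,-0.006,0],0,1],[[0.1,-0.006,0],0,1],[[0.08,-0.006,0],0,1],[[0.03,-0.006,0],0,1]]' >/dev/null
python3 -m pendant '[[[0,0,0],-1,1],[[0,0,0],-1,1],[[0,0,0],-1,1],[[0,0,0],-1,1],[[0,0,0],-1,1],[[0,0,0],-1,1],[[0,0,0],-1,1],[[0,0,0],-1,1]]' >/dev/null
python3 -m pendant '[[[0,0,0],-1,1],[[0,0,0],-1,1],[[0,0,0],-1,1],[[0,0,0],-1,1],[[0,0,0],-1,1],[[0,0,0],-1,1],[[0,0,0],-1,1],[[0,0,0],-1,1]]' >/dev/null
python3 -m pendant '[[[0,0,0],-1,1],[[0,0,0],-1,1],[[0,0,0],-1,1],[[0,0,0],-1,1],[[0,0,0],0,1],[[0,0,0],0,1],[[0,0,0],0,1],[[0,0,0],0,1]]'
python3 - <<'E'
from h import *
im=eyes.grab_frame("wrist");cv2.imwrite("pics/w7.png",im[:,:,::-1]);s=sensors.observe();print(s["eef_pos"],s["tool_rot"])
eyes.grab_frame("scene");print(look("scene","bearing0"),look("scene","collar0"));w=wfc("scene")
E
```

```text
clock: 31.63
eef_pos: [0.4737, 0.3341, 0.1993]
tool_rot: [[-0.997, 0.073, -0.0], [0.073, 0.997, -0.0], [0.0, -0.0, -1.0]]
contact_force: [0.1, 0.1, -0.4]
grip_width: 1.001
gripper_force: 0.0
[0.4737 0.3341 0.1993] [[-0.9974  0.0726  0.    ]
 [ 0.0726  0.9974  0.    ]
 [-0.      0.     -1.    ]]
[(0.72, 238.3872, 207.8976), (0.66, 259.1744, 192.19199999999998), (0.63, 241.7152, 190.8096), (0.54, 259.6864, 239.1168)] [(0.53, 204.5952, 254.89919999999998), (0.51, 320.7168, 175.1808)]
```

View pics/w7.png

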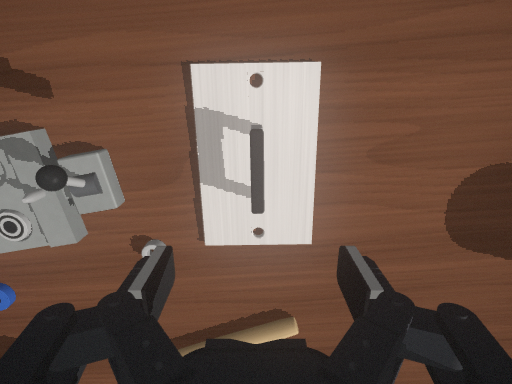

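The cover is aligned with the gripper: holes at (256,80) and (258,232), handle bar at column 257 between rows 129 and 213.

```bash
python3 - <<'E'
from h import *
w=wfc("wrist")
a=plane(w,256.5,80,.008);b=plane(w,258.5,232,.008);c=(a+b)/2;print(a,b,np.linalg.norm(a-b),c,np.degrees(np.arctan2(*(a-b)[[1,0]])))
print(plane(w,257,129,.058),plane(w,257,213,.058))
E
python3 go.py 0.4695 0.3335 0.033 176
```

```text
[0.3786 0.3431 0.008 ] [0.5627 0.3328 0.008 ] 0.18438457371759423 [0.4707 0.3379 0.008 ] 176.8234620161822
[0.4251 0.3401 0.058 ] [0.5141 0.3339 0.058 ]
yaw now 175.9 turn units -0.03 j6 -58 shift units, now axes [ 0.0137 -0.0035  0.5542] after turn [ 0.0137 -0.0035  0.5542] dist mm 166.3072864776218
```

```bash
python3 -m pendant '[[[0.006,0.005,0.08],-0.17,1],[[0.006,0.005,0.1],0,1],[[0,0,0.1],0,1],[[0,0,0.1],0,1],[[0,0,0.08],0,1],[[0,0,0.06],0,1],[[0,0,0.03],0,1],[[0,0,0.011],0,1]]' 
python3 -m pendant '[[[0,0,0],0,0],[[0,0,0],0,0],[[0,0,0],0,0],[[0,0,0],0,0],[[0,0,0],0,0],[[0,0,0],0,0],[[0,0,0],0,0],[[0,0,0],0,0]]' 120
python3 -m pendant '[[[0,0,0],0,0],[[0,0,0],0,0],[[0,0,-0.02],0,0],[[0,0,-0.04],0,0],[[0,0,-0.04],0,0],[[0,0,0],0,0],[[0,0,0],0,0],[[0,0,0],0,0]]' 120
```

```text
clock: 32.5
eef_pos: [0.4694, 0.337, 0.0294]
tool_rot: [[-0.998, 0.06, -0.002], [0.06, 0.998, -0.001], [0.002, -0.001, -1.0]]
contact_force: [-0.5, 0.8, 0.8]
grip_width: 1.001
gripper_force: 0.0
clock: 33.17
eef_pos: [0.4707, 0.3374, 0.0321]
tool_rot: [[-0.998, 0.059, 0.001], [0.059, 0.998, 0.0], [-0.001, 0.0, -1.0]]
contact_force: [-0.4, -1.9, 7.0]
grip_width: 0.139
gripper_force: 117.4
clock: 33.83
eef_pos: [0.47, 0.3374, 0.0608]
tool_rot: [[-0.998, 0.06, -0.0], [0.06, 0.998, -0.0], [0.0, -0.0, -1.0]]
contact_force: [0.7, 0.7, -5.6]
grip_width: 0.135
gripper_force: 117.5
```

```bash
python3 -m pendant '[[[0,0,-0.05],0,0],[[0,0,-0.07],0,0],[[0,0,-0.07],1,0],[[0,0,-0.07],1,0],[[0,0,0],1,0],[[0,0,0],1,0],[[0,0,0],1,0],[[0,0,0],1,0]]' >/dev/null
python3 -m pendant '[[[0,0,0],1,0],[[0,0,0],1,0],[[0,0,0],1,0],[[0,0,0],1,0],[[0,0,0],1,0],[[0,0,0],1,0],[[0,0,0],1,0],[[0,0,0],1,0]]' >/dev/null
python3 -m pendant '[[[0,0,0],1,0],[[0,0,0],1,0],[[0,0,0],1,0],[[0,0,0],1,0],[[0,0,0],1,0],[[0,0,0],1,0],[[0,0,0],0,0],[[0,0,0],0,0]]'
python3 go.py 0.494 -0.010 0.139 95.8
```

```text
clock: 35.83
eef_pos: [0.4697, 0.3372, 0.1381]
tool_rot: [[-0.117, 0.993, -0.002], [0.993, 0.117, -0.001], [-0.001, -0.002, -1.0]]
contact_force: [-0.4, 0.8, -5.5]
grip_width: 0.14
gripper_force: 117.9
yaw now 96.7 turn units 0.23 j6 22 shift units, now axes [-1.1589 -0.0546 -0.0022] after turn [-1.1596 -0.0362 -0.0029] dist mm 348.0436126476776
```

```bash
python3 -m pendant '[[[-0.04,-0.004,0],0.22,0],[[-0.08,-0.003,0],0,0],[[-0.1,-0.003,0],0,0],[[-0.1,-0.003,0],0,0],[[-0.1,-0.003,0],0,0],[[-0.1,-0.003,0],0,0],[[-0.1,-0.003,0],0,0],[[-0.1,-0.003,0],0,0]]' >/dev/null
python3 -m pendant '[[[-0.1,-0.003,0],0,0],[[-0.1,-0.003,0],0,0],[[-0.1,-0.003,0],0,0],[[-0.08,-0.003,0],0,0],[[-0.04,0,0],0,0],[[-0.02,0,0],0,0],[[0,0,0],0,0],[[0,0,0],0,0]]' >/dev/null
python3 -m pendant '[[[0,0,0],0,0],[[0,0,0],0,0],[[0,0,0],0,0]]' >/dev/null
python3 - <<'E'
from h import *
s=sensors.observe();im=eyes.grab_frame("wrist");cv2.imwrite("pics/w8.png",im[:,:,::-1]);print(s["eef_pos"],s["tool_rot"])
E
python3 go.py 0.494 -0.010 0.1 95.8
```

```text
[ 0.4939 -0.0088  0.1389] [[-0.101   0.9949 -0.0003]
 [ 0.9949  0.101   0.0004]
 [ 0.0004 -0.0002 -1.    ]]
yaw now 95.8 turn units -0.00 j6 -15 shift units, now axes [-0.0035 -0.0002  0.1296] after turn [-0.0035 -0.0002  0.1296] dist mm 38.89593785619009
```

View pics/w8.png

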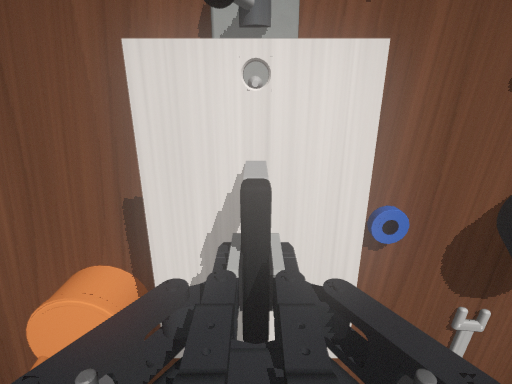

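The hole shows at (256.5,73) with the pin top visible through it near (254.5,82). The cover hangs straight over the jig.

Run:
```python
from h import *
im=cv2.imread("pics/w8.png");g=cv2.cvtColor(im,6)
w=wfc("wrist");s=sensors.observe();z=s["eef_pos"][2]
print(g[58:94,238:276:1][::2,::2])
h=plane(w,256.5,73,z-.031+.008);p=plane(w,254.5,82,.05)
R=np.array(s["tool_rot"]);print("hole",h,"pin",p,"tool err (pin-hole)",R.T@np.r_[(p-h)[:2],0],"hole in tool",R.T@(h-s["eef_pos"]))
```

```text
[[215 212 210 210 213 212 206 150 131 129 150 192 207 210 208 205 206 212
  212]
 [214 212 211 210 209 142 135 119 114 117 122 129 131 192 209 205 206 213
  212]
 [214 213 211 208 153 125 117 151 151 151 151 132 115 129 176 205 206 213
  212]
 [215 212 210 162 129 143 152 151 154 154 152 151 150 115 131 203 206 213
  213]
 [215 213 199 160 143 152 152 151 152 153 151 151 151 150 119 137 206 214
  213]
 [214 213 181 127 153 153 151 152 152 152 151 153 152 152 146 132 204 214
  213]
 [215 211 186 152 153 153 153 151 151 151 151 153 153 151 151 128 163 214
  213]
 [214 212 193 154 152 153 149 151 151 151 151 154 152 152 152 134 156 214
  213]
 [215 213 191 155 154 155 153 150 152 153 153 153 153 153 150 136 162 214
  213]
 [215 214 205 153 153 154 152 160 179 177 163 155 153 152 153 135 168 213
  213]
 [215 214 213 153 152 151 146 170 185 191 187 165 153 152 152 147 183 213
  213]
 [217 214 222 143 155 127 139 162 187 187 187 174 156 153 151 180 208 214
  213]
 [216 213 212 221 153 113 117 175 181 181 174 162 154 154 170 185 209 213
  215]
 [216 215 212 220 195 111 111 180 182 182 146 140 141 159 198 206 208 214
  214]
 [217 214 211 210 229 206 117 114 178 176 113 118 161 209 207 205 208 215
  213]
 [217 213 211 210 212 226 235 209 158 135 181 222 213 210 208 205 208 214
  214]
 [216 215 211 210 208 165 210 217 228 226 218 211 209 210 209 206 207 215
  214]
 [217 214 210 210 212 212 211 210 213 213 210 210 209 210 208 205 208 214
  215]]
hole [0.485  0.0839 0.1159] pin [0.484  0.0813 0.05  ] tool err (pin-hole) [-0.0025 -0.0013 -0.    ] hole in tool [0.0933 0.0005 0.023 ]
```

```bash
python3 -m pendant '[[[-0.0055,-0.0015,0.03],0,0],[[0,0,0.05],0,0],[[0,0,0.05],0,0],[[0,0,0.03],0,0],[[0,0,0.02],0,0],[[0,0,0],0,0],[[0,0,0],0,0]]' 
python3 -m pendant '[[[0,0,0.012],0,0],[[0,0,0.012],0,0],[[0,0,0],0,0],[[0,0,0],0,0]]'
python3 -m pendant '[[[0,0,0.012],0,0],[[0,0,0.012],0,0],[[0,0,0],0,0],[[0,0,0],0,0]]'
```

```text
clock: 38.05
eef_pos: [0.4937, -0.0115, 0.0847]
tool_rot: [[-0.1, 0.995, -0.001], [0.995, 0.1, 0.0], [0.0, -0.001, -1.0]]
contact_force: [-0.3, 0.5, -4.9]
grip_width: 0.14
gripper_force: 117.8
clock: 38.38
eef_pos: [0.4937, -0.0115, 0.0778]
tool_rot: [[-0.099, 0.995, -0.0], [0.995, 0.099, 0.0], [0.0, -0.0, -1.0]]
contact_force: [0.3, -0.4, -6.4]
grip_width: 0.136
gripper_force: 117.8
clock: 38.72
eef_pos: [0.4934, -0.0115, 0.0702]
tool_rot: [[-0.099, 0.995, -0.001], [0.995, 0.099, 0.0], [0.0, -0.001, -1.0]]
contact_force: [0.3, -0.4, -6.1]
grip_width: 0.138
gripper_force: 117.8
```

```bash
python3 -m pendant '[[[0,0,0.014],0,0],[[0,0,0.014],0,0],[[0,0,0.01],0,0],[[0,0,0],0,0],[[0,0,0],0,0]]'
python3 -m pendant '[[[0,0,0.006],0,0],[[0,0,0],0,0],[[0,0,0],0,0]]'
```

```text
clock: 39.13
eef_pos: [0.4934, -0.0115, 0.0588]
tool_rot: [[-0.099, 0.995, -0.001], [0.995, 0.099, 0.0], [0.0, -0.001, -1.0]]
contact_force: [0.2, -0.8, -5.0]
grip_width: 0.136
gripper_force: 117.8
clock: 39.38
eef_pos: [0.4938, -0.0115, 0.0573]
tool_rot: [[-0.099, 0.995, -0.0], [0.995, 0.099, 0.0], [0.0, 0.0, -1.0]]
contact_force: [-0.3, -0.3, -6.0]
grip_width: 0.139
gripper_force: 117.9
```

```bash
python3 -m pendant '[[[0,0,0.005],0,0],[[0,0,0],0,0],[[0,0,0],0,0]]'
python3 -m pendant '[[[0,0,0.003],0,0],[[0,0,0],0,0],[[0,0,0],0,0]]'
```

```text
clock: 39.63
eef_pos: [0.494, -0.0115, 0.057]
tool_rot: [[-0.1, 0.995, 0.001], [0.995, 0.1, -0.0], [-0.0, 0.001, -1.0]]
contact_force: [-3.6, 0.1, 8.9]
grip_width: 0.137
gripper_force: 120.1
clock: 39.88
eef_pos: [0.4939, -0.0115, 0.057]
tool_rot: [[-0.1, 0.995, 0.001], [0.995, 0.1, -0.0], [-0.0, 0.001, -1.0]]
contact_force: [-5.6, 0.3, 20.1]
grip_width: 0.142
gripper_force: 121.8
```

```bash
python3 -m pendant '[[[0,0,-0.006],0,0.3],[[0,0,0],0,0.5],[[0,0,0],0,1],[[0,0,0],0,1],[[0,0,0],0,1],[[0,0,0],0,1],[[0,0,-0.05],0,1],[[0,0,-0.1],0,1]]' 
python3 -m pendant '[[[0,0,-0.12],0,1],[[0,0,-0.1],0,1],[[0,0,0],0,1],[[0,0,0],0,1],[[0,0,0],0,1]]' >/dev/null
python3 go.py 0.5875 -0.189 0.13 95.8
```

```text
clock: 40.55
eef_pos: [0.491, -0.0111, 0.0994]
tool_rot: [[-0.099, 0.995, -0.007], [0.995, 0.099, 0.001], [0.002, -0.007, -1.0]]
contact_force: [0.5, -0.5, 0.0]
grip_width: 0.994
gripper_force: 0.0
yaw now 95.7 turn units -0.02 j6 -15 shift units, now axes [-0.6201  0.2536  0.124 ] after turn [-0.6205  0.2525  0.1243] dist mm 204.40922332514356
```

```bash
python3 -m pendant '[[[-0.05,0.02,0],0,1],[[-0.09,0.036,0],0,1],[[-0.09,0.036,0],0,1],[[-0.09,0.036,0],0,1],[[-0.09,0.036,0.02],0,1],[[-0.09,0.036,0.04],0,1],[[-0.08,0.034,0.04],0,1],[[-0.04,0.02,0.025],0,1]]' >/dev/null
python3 -m pendant '[[[0,0,0],0,1],[[0,0,0],0,1],[[0,0,0],0,1],[[0,0,0],0,1]]' 
python3 blob.py 0.5875 -0.189 0.009 w9;python3 go.py 0.5875 -0.189 0.005 95.8
python3 - <<'E'
from h import *
s=sensors.observe();w=wfc("wrist",s);print([(c,u,v,plane(w,u,v,.012)) for c,u,v in look("wrist","collar0")])
E
```

```text
clock: 41.97
eef_pos: [0.5874, -0.1876, 0.1303]
tool_rot: [[-0.1, 0.995, -0.001], [0.995, 0.1, 0.001], [0.001, -0.001, -1.0]]
contact_force: [0.8, -0.3, 0.2]
grip_width: 1.002
gripper_force: 0.0
exp (np.float64(255.43944974243502), np.float64(184.89360188789487)) ell [255.6 184.3] [31.4 33.4] 733 -> [ 0.5876 -0.1883  0.009 ]
exp (np.float64(255.43944974243502), np.float64(184.89360188789487)) ell [272.2 346.8] [317.5 630.9] 48958 -> [ 0.6281 -0.3892  0.009 ]
yaw now 95.8 turn units -0.01 j6 -30 shift units, now axes [-0.0044 -0.0009  0.4187] after turn [-0.0042 -0.0009  0.4187] dist mm 125.6279201098988
[(0.86, 252.7232, 191.1936, array([ 0.5858, -0.195 ,  0.012 ]))]
```

```bash
python3 -m pendant '[[[-0.002,0,0.06],0,1],[[0,0,0.08],0,1],[[0,0,0.08],0,1],[[0,0,0.07],0,1],[[0,0,0.06],0,1],[[0,0,0.04],0,1],[[0,0,0.025],0,1],[[0,0,0],0,1]]' >/dev/null
python3 -m pendant '[[[0,0,0],0,0],[[0,0,0],0,0],[[0,0,0],0,0],[[0,0,0],0,0],[[0,0,0],0,0],[[0,0,0],0,0],[[0,0,0],0,0],[[0,0,0],0,0]]' 60
python3 -m pendant '[[[0,0,-0.03],0,0],[[0,0,-0.06],0,0],[[0,0,-0.09],0,0],[[0,0,-0.08],0,0],[[0,0,-0.06],0,0],[[0,0,0],0,0],[[0,0,0],0,0],[[0,0,0],0,0]]'
python3 go.py 0.5039 -0.1022 0.1 95.8
```

```text
clock: 43.4
eef_pos: [0.5888, -0.1899, 0.007]
tool_rot: [[-0.1, 0.995, 0.001], [0.995, 0.1, -0.001], [-0.001, 0.001, -1.0]]
contact_force: [-1.6, 0.8, 7.7]
grip_width: 0.316
gripper_force: 58.6
clock: 44.07
eef_pos: [0.5876, -0.1894, 0.1014]
tool_rot: [[-0.099, 0.995, -0.001], [0.995, 0.099, 0.0], [0.001, -0.001, -1.0]]
contact_force: [-0.3, 0.0, -0.4]
grip_width: 0.315
gripper_force: 59.1
yaw now 95.7 turn units -0.02 j6 -30 shift units, now axes [ 0.3169 -0.2487  0.005 ] after turn [ 0.3173 -0.2481  0.0046] dist mm 120.8580615866218
```

```bash
python3 -m pendant '[[[0.03,-0.024,0],0,0],[[0.06,-0.048,0],0,0],[[0.06,-0.048,0],0,0],[[0.06,-0.048,0],0,0],[[0.06,-0.048,0],0,0],[[0.042,-0.034,0],0,0],[[0,0,0],0,0],[[0,0,0],0,0]]' 30
python3 -m pendant '[[[0,0,0],0,0],[[0,0,0],0,0],[[0,0,0],0,0]]' >/dev/null
python3 go.py 0.5036 -0.1037 0.058 95.8
python3 - <<'E'
from h import *
s=sensors.observe();w=wfc("wrist",s);im=eyes.grab_frame("wrist");cv2.imwrite("pics/w10.png",im[:,:,::-1])
print(s["eef_pos"],proj(w,[.5036,-.1025,.05]),proj(w,np.array(s["eef_pos"])+[0,.0012,.009]))
E
```

```text
clock: 44.73
eef_pos: [0.5023, -0.1027, 0.1008]
tool_rot: [[-0.1, 0.995, -0.003], [0.995, 0.1, 0.001], [0.001, -0.003, -1.0]]
contact_force: [0.2, -0.4, -0.2]
grip_width: 0.312
gripper_force: 59.1
yaw now 95.7 turn units -0.03 j6 -25 shift units, now axes [ 0.0035 -0.0045  0.1453] after turn [ 0.0035 -0.0044  0.1453] dist mm 43.61254147830346
[ 0.505  -0.1046  0.1016] (np.float64(253.72305413703788), np.float64(209.12968601622876)) (np.float64(255.64489787382684), np.float64(254.77846807707016))
```

Run:
```python
import cv2
im=cv2.imread("pics/w10.png")[160:290,190:320];cv2.imwrite("pics/w10c.png",cv2.resize(im,(585,585),interpolation=2))
```

```text
(no output)
```

View pics/w10c.png

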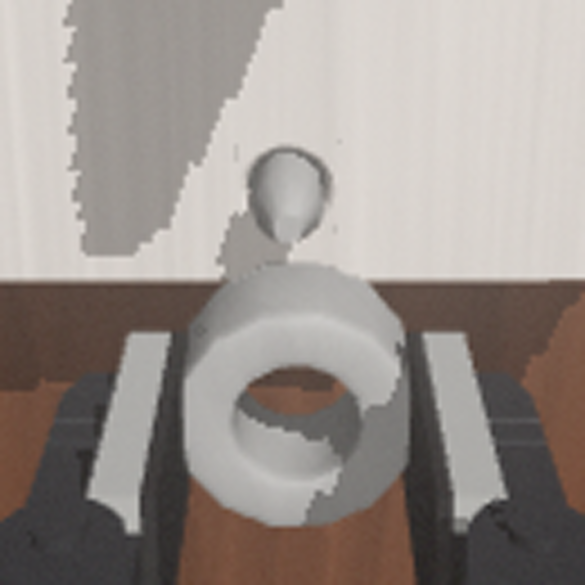

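The collar is square in the grip, its hole centred at px (256,254). The pin tip is visible at px (254,211.6).

Run:
```python
from h import *
s=sensors.observe();w=wfc("wrist",s);p=plane(w,254,211.6,.05);h=plane(w,256.1,254,s["eef_pos"][2]+.0095);R=np.array(s["tool_rot"])
print(s["eef_pos"],"pin",p,"hole",h,"tool units",R.T@np.r_[(p-h)[:2],0]/.3, "hole in tool",R.T@(h-s["eef_pos"]))
```

```text
[ 0.5049 -0.1045  0.1016] pin [ 0.5038 -0.1044  0.05  ] hole [ 0.505  -0.1025  0.1111] tool units [-0.0057 -0.0046 -0.    ] hole in tool [ 0.002   0.0004 -0.0095]
```

```bash
python3 -m pendant '[[[-0.0025,-0.0042,0.03],0,0],[[0,0,0.05],0,0],[[0,0,0.04],0,0],[[0,0,0.019],0,0],[[0,0,0],0,0],[[0,0,0],0,0]]' 
python3 -m pendant '[[[0,0,0.012],0,0],[[0,0,0.012],0,0],[[0,0,0],0,0],[[0,0,0],0,0]]'
python3 -m pendant '[[[0,0,0.012],0,0],[[0,0,0.012],0,0],[[0,0,0],0,0],[[0,0,0],0,0]]'
```

```text
clock: 45.53
eef_pos: [0.5028, -0.1049, 0.0596]
tool_rot: [[-0.099, 0.995, -0.001], [0.995, 0.099, 0.0], [0.001, -0.001, -1.0]]
contact_force: [-0.3, -0.1, -0.3]
grip_width: 0.314
gripper_force: 59.1
clock: 45.87
eef_pos: [0.503, -0.1048, 0.0529]
tool_rot: [[-0.099, 0.995, 0.0], [0.995, 0.099, 0.0], [0.0, 0.0, -1.0]]
contact_force: [-0.3, 0.2, -1.2]
grip_width: 0.312
gripper_force: 59.1
clock: 46.2
eef_pos: [0.5027, -0.1047, 0.0453]
tool_rot: [[-0.099, 0.995, -0.001], [0.995, 0.099, 0.0], [0.0, -0.001, -1.0]]
contact_force: [1.1, 0.0, -0.6]
grip_width: 0.31
gripper_force: 59.1
```

```bash
python3 -m pendant '[[[0,0,0.01],0,0],[[0,0,0.006],0,0],[[0,0,0],0,0],[[0,0,0],0,0]]' 
python3 -m pendant '[[[0,0,0.004],0,0],[[0,0,0.003],0,0],[[0,0,0],0,0],[[0,0,0],0,0]]'
```

```text
clock: 46.53
eef_pos: [0.5029, -0.1048, 0.0407]
tool_rot: [[-0.099, 0.995, -0.0], [0.995, 0.099, 0.0], [0.0, -0.0, -1.0]]
contact_force: [0.3, 0.6, -0.7]
grip_width: 0.311
gripper_force: 59.1
clock: 46.87
eef_pos: [0.5032, -0.1048, 0.0399]
tool_rot: [[-0.1, 0.995, 0.001], [0.995, 0.1, -0.0], [-0.0, 0.001, -1.0]]
contact_force: [-3.2, 1.1, 13.7]
grip_width: 0.322
gripper_force: 60.6
```

```bash
python3 -m pendant '[[[0,0,-0.003],0,0.5],[[0,0,0],0,0.6],[[0,0,0],0,0.6],[[0,0,0],0,0.6],[[0,0,-0.04],0,0.6],[[0,0,-0.08],0,1],[[0,0,-0.1],0,1],[[0,0,-0.1],0,1]]' 
python3 -m pendant '[[[0,0,0],0,1],[[0,0,0],0,1],[[0,0,0],0,1]]' >/dev/null
python3 go.py 0.5801 0.191 0.135 95.8
python3 blob.py 0.5037 -0.104 0.049 w11
python3 - <<'E'
from h import *
w=wfc("wrist");im=eyes.grab_frame("wrist");g=cv2.cvtColor(im,cv2.COLOR_RGB2GRAY)
c=cv2.HoughCircles(g,cv2.HOUGH_GRADIENT,1.0,30,param1=100,param2=12,minRadius=12,maxRadius=30)
for a,b,r in c[0][:6]: print(a,b,r,plane(w,a,b,.049))
E
```

```text
clock: 47.53
eef_pos: [0.5021, -0.1045, 0.1359]
tool_rot: [[-0.099, 0.995, -0.002], [0.995, 0.099, 0.001], [0.001, -0.002, -1.0]]
contact_force: [1.7, 0.5, 0.1]
grip_width: 0.984
gripper_force: 0.0
yaw now 95.7 turn units -0.02 j6 -25 shift units, now axes [0.9552 0.3547 0.001 ] after turn [0.9546 0.3563 0.0009] dist mm 305.6653985583964
exp (np.float64(256.6569132365909), np.float64(195.1605056749076)) ell [256.1  65.1] [199.8 361.9] 35885 -> [ 0.4929 -0.0028  0.049 ]
257.5 193.5 16.9 [ 0.5036 -0.102   0.049 ]
412.5 136.5 24.3 [ 0.6208 -0.042   0.049 ]
87.5 277.5 29.4 [ 0.3531 -0.2016  0.049 ]
49.5 315.5 26.0 [ 0.3117 -0.2504  0.049 ]
81.5 338.5 26.1 [ 0.3406 -0.2768  0.049 ]
84.5 244.5 20.2 [ 0.3534 -0.1663  0.049 ]
```

```bash
python3 -m pendant '[[[0.05,0.018,0],0,1],[[0.1,0.037,0],0,1],[[0.1,0.037,0],0,1],[[0.1,0.037,0],0,1],[[0.1,0.037,0],0,1],[[0.1,0.037,0],0,1],[[0.1,0.037,0],0,1],[[0.1,0.037,0],0,1]]' >/dev/null
python3 -m pendant '[[[0.1,0.037,0],0,1],[[0.07,0.026,0],0,1],[[0.035,0.014,0],0,1],[[0,0,0],0,1],[[0,0,0],0,1],[[0,0,0],0,1],[[0,0,0],0,1]]' 
python3 blob.py 0.5801 0.192 0.009 w12;python3 go.py 0.5801 0.191 0.0055 95.8
```

```text
clock: 49.13
eef_pos: [0.5796, 0.1892, 0.1353]
tool_rot: [[-0.098, 0.995, -0.001], [0.995, 0.098, -0.001], [-0.0, -0.001, -1.0]]
contact_force: [0.5, 0.2, 0.5]
grip_width: 1.004
gripper_force: 0.0
exp (np.float64(256.30572448431843), np.float64(179.12037682139666)) ell [257.2 179.3] [30.8 33.1] 713 -> [0.581  0.1919 0.009 ]
exp (np.float64(256.30572448431843), np.float64(179.12037682139666)) ell [253.7 366.1] [310.6 563.5] 47580 -> [ 0.6014 -0.052   0.009 ]
exp (np.float64(256.30572448431843), np.float64(179.12037682139666)) ell [440.8 239.2] [ 39.  110.4] 2753 -> [0.7801 0.1456 0.009 ]
yaw now 95.6 turn units -0.05 j6 6 shift units, now axes [0.0057 0.0019 0.4333] after turn [0.0056 0.0015 0.4333] dist mm 130.00415285759436
```

```bash
python3 -m pendant '[[[0.0067,0.0045,0.06],0,1],[[0,0,0.08],0,1],[[0,0,0.09],0,1],[[0,0,0.08],0,1],[[0,0,0.06],0,1],[[0,0,0.04],0,1],[[0,0,0.022],0,1],[[0,0,0],0,1]]' >/dev/null
python3 -m pendant '[[[0,0,0],0,0],[[0,0,0],0,0],[[0,0,0],0,0],[[0,0,0],0,0],[[0,0,0],0,0],[[0,0,0],0,0],[[0,0,0],0,0],[[0,0,0],0,0]]' 60
python3 -m pendant '[[[0,0,-0.03],0,0],[[0,0,-0.06],0,0],[[0,0,-0.09],0,0],[[0,0,-0.09],0,0],[[0,0,-0.06],0,0],[[0,0,0],0,0],[[0,0,0],0,0],[[0,0,0],0,0]]'
python3 go.py 0.4847 0.081 0.105 95.8
```

```text
clock: 50.52
eef_pos: [0.582, 0.1932, 0.0074]
tool_rot: [[-0.1, 0.995, 0.002], [0.995, 0.1, 0.0], [0.0, 0.002, -1.0]]
contact_force: [-1.5, -1.0, 6.6]
grip_width: 0.312
gripper_force: 58.6
clock: 51.18
eef_pos: [0.5807, 0.1929, 0.1047]
tool_rot: [[-0.1, 0.995, -0.001], [0.995, 0.1, -0.0], [0.0, -0.001, -1.0]]
contact_force: [-1.1, 0.2, -1.1]
grip_width: 0.311
gripper_force: 59.2
yaw now 95.7 turn units -0.02 j6 6 shift units, now axes [-0.3392 -0.3555 -0.0008] after turn [-0.3387 -0.356  -0.0011] dist mm 147.4087036080475
```

```bash
python3 -m pendant '[[[-0.03,-0.03,0],0,0],[[-0.06,-0.065,0],0,0],[[-0.07,-0.072,0],0,0],[[-0.07,-0.072,0],0,0],[[-0.06,-0.065,0],0,0],[[-0.047,-0.052,0],0,0],[[0,0,0],0,0],[[0,0,0],0,0]]' >/dev/null
python3 -m pendant '[[[0,0,0],0,0],[[0,0,0],0,0],[[0,0,0],0,0]]'
python3 - <<'E'
from h import *
s=sensors.observe();w=wfc("wrist",s);im=eyes.grab_frame("wrist");cv2.imwrite("pics/w13.png",im[:,:,::-1])
print(s["eef_pos"],proj(w,[.4845,.081,.05]))
a=cv2.imread("pics/w10.png",0)[160:300,200:310].astype(float);g=cv2.imread("pics/w13.png",0)
t=cv2.imread("pics/w10.png",0)[216:280,230:282];r=cv2.matchTemplate(g,t,cv2.TM_CCOEFF_NORMED);print("collar shift",cv2.minMaxLoc(r)[1],np.array(cv2.minMaxLoc(r)[3])-[230,216])
t=cv2.imread("pics/w10.png",0)[190:216,242:268];r=cv2.matchTemplate(g[150:250,200:310],t,cv2.TM_CCOEFF_NORMED);m=cv2.minMaxLoc(r);p=np.array(m[3])+[200,150]-[242,190]+[254,211.6];print("pin",m[1],p,plane(w,*p,.05))
E
```

```text
clock: 52.1
eef_pos: [0.4858, 0.0822, 0.1049]
tool_rot: [[-0.1, 0.995, 0.0], [0.995, 0.1, 0.0], [0.0, 0.0, -1.0]]
contact_force: [0.6, -0.1, 0.2]
grip_width: 0.31
gripper_force: 59.2
[0.4858 0.0822 0.1049] (np.float64(253.45815043563377), np.float64(211.56080624294643))
collar shift 0.4740510582923889 [187  95]
pin 0.9303753972053528 [254.  213.6] [0.4851 0.0794 0.05  ]
```

```bash
python3 - <<'E'
from h import *
A=cv2.imread("pics/w10.png",0);B=cv2.imread("pics/w13.png",0)
for (y,x,h,ww) in [(218,228,66,56),(235,232,42,48),(214,232,30,48)]:
    t=A[y:y+h,x:x+ww];r=cv2.matchTemplate(B[y-15:y+h+15,x-6:x+ww+6],t,cv2.TM_CCOEFF_NORMED);m=cv2.minMaxLoc(r);print(m[1],m[3][0]-6,m[3][1]-15)
E
python3 go.py 0.4843 0.0817 0.060 95.8
```

```text
0.5094248652458191 0 6
0.28133130073547363 -2 3
0.4949948489665985 -4 13
yaw now 95.8 turn units -0.01 j6 -4 shift units, now axes [-0.0012 -0.005   0.1496] after turn [-0.0012 -0.005   0.1496] dist mm 44.9001226774304
```

```bash
python3 -m pendant '[[[-0.0012,-0.005,0.03],0,0],[[0,0,0.05],0,0],[[0,0,0.05],0,0],[[0,0,0.02],0,0],[[0,0,0],0,0],[[0,0,0],0,0]]' 
python3 -m pendant '[[[0,0,0.012],0,0],[[0,0,0.012],0,0],[[0,0,0],0,0],[[0,0,0],0,0]]'
python3 -m pendant '[[[0,0,0.012],0,0],[[0,0,0.012],0,0],[[0,0,0],0,0],[[0,0,0],0,0]]'
```

```text
clock: 52.65
eef_pos: [0.4834, 0.0814, 0.0596]
tool_rot: [[-0.1, 0.995, -0.001], [0.995, 0.1, 0.0], [0.0, -0.001, -1.0]]
contact_force: [-0.1, 0.9, -0.3]
grip_width: 0.315
gripper_force: 59.2
clock: 52.98
eef_pos: [0.4838, 0.0812, 0.0529]
tool_rot: [[-0.099, 0.995, 0.0], [0.995, 0.099, 0.0], [0.0, 0.0, -1.0]]
contact_force: [-0.2, -0.2, -0.6]
grip_width: 0.313
gripper_force: 59.2
clock: 53.32
eef_pos: [0.4834, 0.0812, 0.0453]
tool_rot: [[-0.099, 0.995, -0.001], [0.995, 0.099, 0.0], [0.0, -0.001, -1.0]]
contact_force: [0.1, 0.0, -0.3]
grip_width: 0.309
gripper_force: 59.2
```

```bash
python3 -m pendant '[[[0,0,0.01],0,0],[[0,0,0.006],0,0],[[0,0,0],0,0],[[0,0,0],0,0]]' 
python3 -m pendant '[[[0,0,0.004],0,0],[[0,0,0.003],0,0],[[0,0,0],0,0],[[0,0,0],0,0]]'
```

```text
clock: 53.65
eef_pos: [0.4835, 0.0812, 0.0407]
tool_rot: [[-0.099, 0.995, -0.0], [0.995, 0.099, 0.0], [0.0, -0.0, -1.0]]
contact_force: [0.1, -0.3, -1.7]
grip_width: 0.313
gripper_force: 59.2
clock: 53.98
eef_pos: [0.4838, 0.0812, 0.0402]
tool_rot: [[-0.1, 0.995, 0.001], [0.995, 0.1, 0.0], [-0.0, 0.001, -1.0]]
contact_force: [-5.3, -0.1, 18.9]
grip_width: 0.31
gripper_force: 61.3
```

```bash
python3 -m pendant '[[[0,0,-0.003],0,0.5],[[0,0,0],0,0.6],[[0,0,0],0,0.6],[[0,0,0],0,0.6],[[0,0,-0.04],0,0.6],[[0,0,-0.08],0,0.6],[[0,0,-0.1],0,0],[[0,0,-0.1],0,0]]' 
python3 -m pendant '[[[0,0,0],0,0],[[0,0,0],0,0],[[0,0,0],0,0],[[0,0,0],0,0]]' >/dev/null
python3 go.py 0.4131 0.1313 0.135 95.8
python3 - <<'E'
from h import *
w=wfc("wrist");im=eyes.grab_frame("wrist");g=cv2.cvtColor(im,cv2.COLOR_RGB2GRAY);cv2.imwrite("pics/w14.png",im[:,:,::-1])
c=cv2.HoughCircles(g,cv2.HOUGH_GRADIENT,1.0,30,param1=100,param2=12,minRadius=12,maxRadius=30)
for a,b,r in c[0][:6]: print(a,b,r,plane(w,a,b,.049),plane(w,a,b,.07))
m=(g<35).astype(np.uint8);m[230:]=0;n,l,st,cc=cv2.connectedComponentsWithStats(m)
for i in range(1,n):
  if st[i,4]>80: print("dark",st[i],cc[i],plane(w,*cc[i],.07))
E
```

```text
clock: 54.65
eef_pos: [0.4827, 0.0812, 0.1359]
tool_rot: [[-0.099, 0.995, -0.003], [0.995, 0.099, 0.0], [0.0, -0.003, -1.0]]
contact_force: [1.2, -0.1, 0.4]
grip_width: 0.326
gripper_force: 0.0
yaw now 95.7 turn units -0.02 j6 -4 shift units, now axes [ 0.1892 -0.2136 -0.0015] after turn [ 0.1895 -0.2133 -0.0021] dist mm 85.59041984718979
225.5 131.5 18.3 [0.4534 0.1327 0.049 ] [0.4554 0.1356 0.07  ]
257.5 194.5 17.4 [0.4839 0.0829 0.049 ] [0.483  0.0904 0.07  ]
384.5 298.5 14.7 [ 0.6167 -0.0107  0.049 ] [0.6036 0.0054 0.07  ]
202.5 183.5 14.5 [0.4372 0.0879 0.049 ] [0.4406 0.095  0.07  ]
337.5 343.5 18.5 [ 0.5824 -0.0706  0.049 ] [ 0.5725 -0.049   0.07  ]
206.5 261.5 21.0 [0.444 0.013 0.049] [0.4468 0.0269 0.07  ]
```

```bash
python3 -m pendant '[[[0.03,-0.04,0],0,0],[[0.06,-0.07,0],0,0],[[0.06,-0.07,0],0,0],[[0.04,-0.035,0],0,0],[[0,0,0.06],0,0],[[0,0,0.09],0,0],[[0,0,0.08],0,0],[[0,0,0.04],0,0]]' >/dev/null
python3 -m pendant '[[[0,0,0],0,0],[[0,0,0],0,0],[[0,0,0],0,0]]'
python3 -m pendant '[[[0,0.02,0],0,0],[[0,0.03,0],0,0],[[0,0.03,0],0,0],[[0,0.03,0],0,0],[[0,0.03,0],0,0],[[0,0.03,0],0,0],[[0,0,0],0,0],[[0,0,0],0,0]]'
python3 -m pendant '[[[0,0.02,0],0,0],[[0,0.02,0],0,0],[[0,0,0],0,0],[[0,0,0],0,0]]'
```

```text
clock: 55.95
eef_pos: [0.4135, 0.1317, 0.0549]
tool_rot: [[-0.1, 0.995, -0.0], [0.995, 0.1, 0.0], [0.0, -0.0, -1.0]]
contact_force: [-0.4, -0.0, -0.7]
grip_width: -0.001
gripper_force: 0.0
clock: 56.62
eef_pos: [0.466, 0.1367, 0.0547]
tool_rot: [[-0.099, 0.995, 0.002], [0.995, 0.099, 0.0], [0.0, 0.002, -1.0]]
contact_force: [0.1, -0.5, -0.5]
grip_width: -0.003
gripper_force: 0.0
clock: 56.95
eef_pos: [0.4771, 0.1379, 0.0546]
tool_rot: [[-0.099, 0.995, 0.001], [0.995, 0.099, 0.0], [0.0, 0.001, -1.0]]
contact_force: [0.2, -0.4, -0.5]
grip_width: 0.0
gripper_force: 0.0
```

```bash
python3 -m pendant '[[[0,0.008,0],0,0],[[0,0.006,0],0,0],[[0,0,0],0,0],[[0,0,0],0,0]]'
python3 -m pendant '[[[0,0.006,0],0,0],[[0,0.005,0],0,0],[[0,0,0],0,0],[[0,0,0],0,0]]'
```

```text
clock: 57.28
eef_pos: [0.4783, 0.138, 0.0543]
tool_rot: [[-0.1, 0.995, -0.004], [0.995, 0.1, -0.0], [-0.0, -0.004, -1.0]]
contact_force: [-5.1, -0.5, 2.6]
grip_width: -0.003
gripper_force: 2.6
clock: 57.62
eef_pos: [0.4785, 0.138, 0.054]
tool_rot: [[-0.1, 0.995, -0.01], [0.995, 0.1, -0.001], [-0.0, -0.01, -1.0]]
contact_force: [-10.7, -0.8, 9.0]
grip_width: 0.001
gripper_force: 5.7
```

Stop reached. I'll back off, rise and check everything from clear.

```bash
python3 -m pendant '[[[0,-0.03,0],0,0],[[0,-0.04,0],0,0],[[0,-0.04,0],0,0],[[0,0,-0.06],0,0],[[0,0,-0.1],0,0],[[0,0,-0.13],0,0],[[0,0,-0.13],0,0],[[0,0,-0.13],0,0]]' >/dev/null
python3 -m pendant '[[[-0.1,0,-0.05],0,0],[[-0.1,0,0],0,0],[[-0.1,0,0],0,0],[[0,0,0],0,0],[[0,0,0],0,0],[[0,0,0],0,0]]'
python3 - <<'E'
from h import *
a=eyes.grab_frame("wrist");cv2.imwrite("pics/fw.png",a[:,:,::-1]);b=eyes.grab_frame("side")[120:300,200:440]
cv2.imwrite("pics/fin.png",np.hstack([cv2.resize(a,(400,300)),cv2.resize(b,(400,300))])[:,:,::-1])
E
```

```text
clock: 58.78
eef_pos: [0.4601, 0.0459, 0.2346]
tool_rot: [[-0.098, 0.995, 0.0], [0.995, 0.098, 0.001], [0.001, 0.0, -1.0]]
contact_force: [-0.1, -0.3, -0.1]
grip_width: 0.001
gripper_force: 0.0
```

View pics/fin.png

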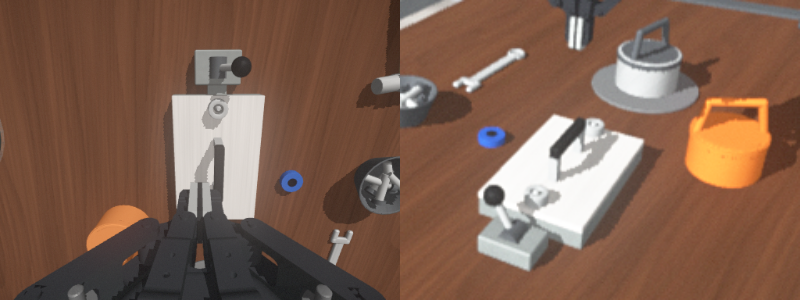

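The final view shows the cover flush, a collar on each pin, the lever leaning to +x (ball at (241,66) in the left panel) and the canister upright on the mat.

Run:
```python
from h import *
from rig import bot
p=plane(wfc("wrist"),241*1.28,66*1.28,.07);print(p)
if abs(p[0]-.505)<.008: print(bot.sign_off())
```

```text
[0.5038 0.1424 0.07  ]
the job is handed in; nothing more can be done
None
```

I finished every step and handed the job in: canister upright on the mat, the two bearings I found home in nests, cover flush, a collar home on each pin, and the feed lever at its far stop. I left the spanner, hammer and bolt bowl alone.

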